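Turn the grating plate to its fine side and put the scrapers away

ROBOT

A 6-joint arm with a two-finger parallel gripper is mounted at the origin on the work surface. World frame = base frame: x ahead of the robot, y to its left, z up, the work surface at z = 0. Lengths are in m, angles in rad, forces in N, time in s.
With the tool pointing down it reaches from about 0.25 to 0.725 m from the base axis. Payload 4 kg.
Tool frame: the origin (TCP) lies on the centre line of the jaws, within the pads' length; the fingertips stand ahead of it and the grasp point (between the pads) lies 11 mm behind it (bot.tip_extent is the z of the fingertips in the tool frame, in m); z points along the fingers, y is the direction in which the jaws open and shut (so a half turn about z gives the same grasp; the last joint's range is limited). The gripper opens to 85 mm and grips with 20 to 120 N. Pads are 22 mm wide; open, the fingers measure 114 mm over their backs; the gripper's body (76 mm by 85 mm) begins 54 mm behind the grasp point. The pads swing forward as they close: fully open they stand 13 mm farther back than shut.
Start: joints at [-1.28, 0.241, 0.005, 1.335, 0, 1.571], TCP at [0.143, -0.479, 0.214] pointing down, gripper open.
Joint ranges: [-2.72, 2.72], [-1.05, 1.87], [-1.09, 1.28], [-1.99, 2.15], [-1.42, 1.44], [-3.14, 3.14]. Speed limits (rad/s): [2.79, 2.79, 3.14, 3.14, 3.14, 3.14].

INTERFACE

Orientations are given as a unit quaternion [x, y, z, w].
In Python, from workcell import bot gives the robot as it stands.
- The arm moves only by the shell command python3 -m jog 'ROWS'. ROWS is JSON, a list that holds one entry, the list of rows, each a list of 7 numbers: the shift along the world's x, y, z in m, then the turn, a rotation vector about the world's x, y, z in degrees, then the closure in counts, from 0 (fully open) to 255 (shut). In form: [[[tx, ty, tz, ax, ay, az, fingers], ...]]. A call has 1 to 10 rows; each row is the pose to reach, as a shift and turn from the pose commanded when the call began; what a row does not reach only later rows make up. A row lasts 1/12 s, in which the tool goes at most 41.7 mm and 7.16 degrees, less where a joint would pass 70% of its speed; a pose out of reach is approached as far as the arm can. A call with a gripper value outside its range is refused whole. The fingers move at their own pace and stop on an object; the grip force is fixed at half the most. Time passes only in rows, so rows that repeat a pose let the fingers close. It gives the time, the measured TCP pose, the force and the opening at its end, in the units of the state.
- bot.get_obs(): the state, without advancing time (a new reading comes with each control period).
- bot.camera(name): name is "side" or "top" or "wrist"; returns the picture (420x560x3 uint8, blue, green, red); there is no depth.
- bot.camera_model(name): a dict with "K" (3x3 intrinsics, pixels), "T" (4x4, takes a point from camera to world coordinates). Camera axes: x right, y down, z forward; pixel columns grow to the right and rows downward; lengths in m; the calibration is good to about 2 mm. A picture is of the moment at which its call begins: read the wrist's pose just before it. camera_model takes no time and is no camera call; for the wrist camera it gives the pose at the moment of the call.
- bot.job_done(): hands the job in, once; it reports no verdict.
The state is a dict: "clock": time; "joint_pos": joint angles; "joint_vel": joint speeds; "tau": joint torques, N m; "eef_pos": TCP position; "tool_rot": TCP orientation; "ft_force": force on the tool from outside, world axes, zero at the start; "ft_torque": the same for the moment, N m; "grip_width": finger opening in m.
Only numpy, scipy, OpenCV 4.12 (cv2) and the standard library are available. Lean on these libraries where they do the work, as an engineer would, in place of code of your own. Each camera call takes 0.05 s, during which the arm holds its last target. There are 200 camera calls.

TASK

Change the sample grater over to fine: swing the red clamp open, lift the plate off its two pins, turn it over and seat it fully home on the pins with the blue (fine) face up, then swing the clamp shut over it again. Also put every yellow scraper away in the holder, slid level and blade first all the way into a slot of its own, and leave the jar and the bowl where they stand. The white stand may be used to hold the plate upright while you change grip.

Things in the scene. Friction and masses are not known exactly. Their poses are not given: they have to be found in the camera images.
- base: fixed grater base: steel block whose bed is 96 x 80 mm, 42 mm above the bench; origin under the bed's middle. Two upright brass pins with tapered tips stand 15 mm above the bed on its x axis: a thick one (16 mm) at x = +28 mm, a thin one (9 mm) at x = -20 mm. The plate fits either face up, but only with its tongue towards the base's -x
- seat (a point): where plate_center comes when the plate sits fully home: above the middle of the bed, 47 mm above the bench (5 mm above the bed). Axes as the base: z up, the tongue hangs out towards -x, beyond the bed's edge
- plate_center (a point): reversible grating plate, aluminium, 100 (x) x 84 (y) x 10 mm (z), 0.25 kg; point at its centre, mid-thickness. A flat tongue 28 mm wide, 10 mm thick sticks out from x = -50 to -105 mm, to be gripped by its two sides. +z: normal of the coarse face (orange strips, dark ribs); -z: fine face (blue strips). Through holes on its x axis: 19 mm wide at x = +28, 12 mm at x = -20. Starts seated, coarse face up
- plate: the same plate, same axes as plate_center; origin at the middle of its fine (blue) face
- clamp (a joint): red swing clamp on the base, turning about an upright pivot: 0 = locked, its nose lies 5 mm above the edge of the plate and stops it being lifted; 1.5 rad = fully open, clear of the plate from about 1.1. It opens anticlockwise seen from above, stays where it is left and takes about 1.5 N at the post
- clamp_post (a point): middle of the black upright post (14 mm thick, 30 mm tall) on the clamp's tail, 34 mm from the pivot, by which it is swung; 80 mm above the bench
- clamp_pivot (a point): point on the clamp's pivot axis at the height of clamp_post; locked, the tail points from here along the base's -y, fully open nearly along its +x
- stand_slot (a point): fixed white stand (foot 110 x 130 mm) in which the plate can be stood upright, tongue up, while changing grip: middle of the floor of its slot, 12 mm above the bench. The slot is 14 mm wide along the point's x, 94 mm long along its y and open above; its walls rise 36 mm and then flare outwards to 61 mm above the bench
- scraper0: first scraper: yellow handle block 84 long x 20 wide x 22 high, lying on the bench, with a flat steel blade 60 long x 44 wide x 4 thick standing out level from the middle of one end. Two or three scrapers are present. Origin under the middle of the handle; x points along the blade, z up
- scraper1: second scraper, as scraper0
- scraper2: third scraper, as scraper0
- scraper0_grip (a point): centre of the handle of scraper0, 11 mm above its underside; x points towards the blade
- scraper0_tip (a point): middle of the blade's front edge of scraper0, 102 mm ahead of the grip point and 11 mm above the handle's underside
- slot0 (a point): inner end of slot 0 of the holder, where a scraper's tip comes when fully in, 11 mm above the bench. x points level into the slot; its mouth lies 65 mm back at -x
- scraper1_grip (a point): centre of the handle of scraper1, 11 mm above its underside; x points towards the blade
- scraper1_tip (a point): middle of the blade's front edge of scraper1, 102 mm ahead of the grip point and 11 mm above the handle's underside
- slot1 (a point): inner end of slot 1 of the holder, where a scraper's tip comes when fully in, 11 mm above the bench. x points level into the slot; its mouth lies 65 mm back at -x
- scraper2_grip (a point): centre of the handle of scraper2, 11 mm above its underside; x points towards the blade
- scraper2_tip (a point): middle of the blade's front edge of scraper2, 102 mm ahead of the grip point and 11 mm above the handle's underside
- slot2 (a point): inner end of slot 2 of the holder, where a scraper's tip comes when fully in, 11 mm above the bench. x points level into the slot; its mouth lies 65 mm back at -x
- holder: fixed white scraper holder with three flat slots side by side, 70 mm apart, opening onto the bench at its -x side. Each slot is 52 mm wide; floor 4 mm, blue bar over the mouth from 24 to 30 mm above the bench. A scraper slides in level, blade first, its handle on or just (up to 8 mm) above the bench. Any slot will do. Origin under its middle
- jar: bystander: amber jar, 64 mm thick, 85 mm tall
- bowl: bystander: white bowl, 100 mm across, 40 mm tall
Mind the look-alikes: they are no part of the job. There is more than one size of the base; the one meant has the size given above.

How it is judged:
On the way, in this order (a step that is already met when the one before it is completed fails the run):
1. the clamp is swung open (value of joint clamp above 1 rad), for 0.2 s.
2. the plate is seated on the pins, fine (blue) face up, while the clamp is open (horizontal distance between plate_center and seat below 0.005 m and distance between plate_center and seat below 0.006 m and angle between plate_center's own z axis and vertical above 3.07 rad and linear speed of plate below 0.02 m/s and value of joint clamp above 0.8 rad), for 0.2 s.
At the end, for the whole second after the job is handed in: The plate sits blue face up, within 5 mm of its seat, flat within 4 degrees; the clamp is within 0.25 rad of locked; the tip of every scraper lies within 15 mm of the inner end of a slot, below 20 mm; all at rest (horizontal distance between plate_center and seat below 0.005 m and distance between plate_center and seat below 0.006 m and angle between plate_center's own z axis and vertical above 3.07 rad and linear speed of each of plate, scraper0, scraper1, scraper2 below 0.02 m/s and value of joint clamp below 0.25 rad and (horizontal distance between scraper0_tip and slot0 below 0.015 m or horizontal distance between scraper0_tip and slot1 below 0.015 m or horizontal distance between scraper0_tip and slot2 below 0.015 m) and height (world z) of each of scraper0_tip, scraper1_tip, scraper2_tip below 0.02 m and (horizontal distance between scraper1_tip and slot0 below 0.015 m or horizontal distance between scraper1_tip and slot1 below 0.015 m or horizontal distance between scraper1_tip and slot2 below 0.015 m) and (horizontal distance between scraper2_tip and slot0 below 0.015 m or horizontal distance between scraper2_tip and slot1 below 0.015 m or horizontal distance between scraper2_tip and slot2 below 0.015 m)); the robot touches nothing.
It fails at once if the jar or the bowl is moved by more than 30 mm (distance of any of jar, bowl from where it was at the start of the episode above 0.03 m).
Of scraper0, scraper1, scraper2 only 2 to 3 are there at a start; the rules pass over those that are not, and their reading is None.
At some moment in a run one of scraper0, scraper1, scraper2 may be knocked a few centimetres aside while the robot is not near it.
It also fails if it takes over 210 s, if anything falls off the work surface, if the arm or the gripper's body presses on something with over 40 N, if the wrist force passes 120 N, or if a joint passes its speed limit or range.

## Working session

There is one attempt and no reset: what is moved stays moved. The work goes in short steps, Python scripts to look and compute and a shell command to move; the robot and the scene stay as the last step left them, time stands still between calls to the robot, and variables do not carry over. Pictures are saved under pics/ and viewed, about 12 in all and at most 16, crops included, and the job is handed in when it is done.

```bash
ls; mkdir -p pics
python3 - <<'E'
from workcell import bot
import cv2,numpy as np
for n in("top","side"):
    cv2.imwrite(f"pics/{n}0.png",bot.camera(n))
    m=bot.camera_model(n);print(n,np.round(m["K"],1).tolist(),np.round(m["T"],4).tolist())
o=bot.get_obs();print(o["clock"],o["eef_pos"],o["tool_rot"],o["grip_width"],bot.tip_extent)
E
```

```text
pics
top [[467.2, 0.0, 285.3], [0.0, 467.2, 213.3], [0.0, 0.0, 1.0]] [[-0.0249, -0.9947, 0.0996, 0.4397], [-0.9996, 0.026, 0.0098, 0.0322], [-0.0124, -0.0994, -0.995, 1.406], [0.0, 0.0, 0.0, 1.0]]
side [[421.3, 0.0, 272.7], [0.0, 421.3, 203.8], [0.0, 0.0, 1.0]] [[-0.9316, -0.2539, 0.2601, 0.2825], [-0.3634, 0.6697, -0.6477, 0.7719], [-0.0097, -0.6979, -0.7161, 0.8889], [0.0, 0.0, 0.0, 1.0]]
0.1 [ 0.14319984 -0.4784299   0.21329245] [ 9.89444614e-01  1.44908428e-01 -1.36392786e-04 -9.40464930e-04] 0.0856668987463451 0.008
```

View pics/top0.png

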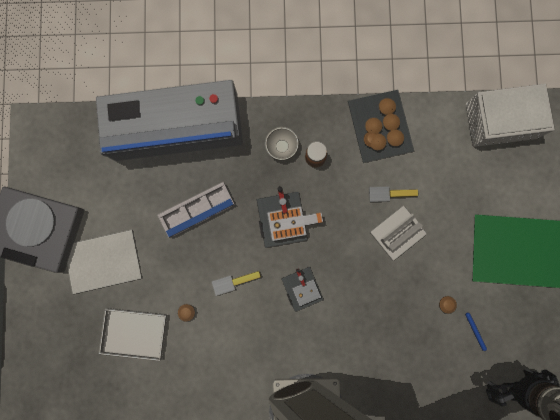

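View pics/side0.png

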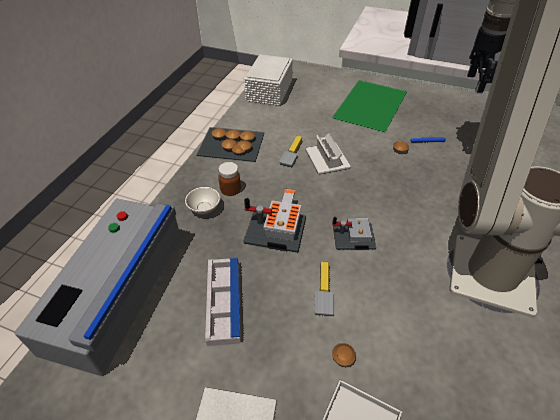

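Top view: the real base with the orange-faced plate is at (286,222), and a smaller look-alike base is at (302,290). Scrapers are at (236,284) and (400,194); the blue pen at (476,331) isn't one. The holder is at (197,210), the stand at (400,233), the jar at (316,154) and the bowl at (282,144). A close crop should confirm the choice.

```bash
cat > h.py <<'E'
import numpy as np,cv2
from workcell import bot
def ray(uv,z,name="top",m=None):
    m=m or bot.camera_model(name);K,T=np.array(m["K"]),np.array(m["T"])
    uv=np.atleast_2d(uv).astype(float);d=np.c_[uv,np.ones(len(uv))]@np.linalg.inv(K).T@T[:3,:3].T
    return T[:3,3]+d*((z-T[2,3])/d[:,2])[:,None]
def pix(p,name="top",m=None):
    m=m or bot.camera_model(name);K,T=np.array(m["K"]),np.array(m["T"])
    q=(np.atleast_2d(p)-T[:3,3])@T[:3,:3]@K.T;return q[:,:2]/q[:,2:]
def mask(im,lo,hi):return cv2.inRange(cv2.cvtColor(im,cv2.COLOR_BGR2HSV),np.array(lo),np.array(hi))
def blobs(mk,amin=15):
    c,_=cv2.findContours(mk,cv2.RETR_EXTERNAL,cv2.CHAIN_APPROX_NONE)
    return sorted([(cv2.contourArea(k),cv2.minAreaRect(k),k) for k in c if cv2.contourArea(k)>=amin],key=lambda t:-t[0])
E
python3 - <<'E'
from h import *
im=cv2.imread("pics/top0.png")
cv2.imwrite("pics/crop1.png",cv2.resize(im[125:325,150:435],None,fx=2.8,fy=2.8,interpolation=cv2.INTER_CUBIC))
for n,lo,hi,z in(("yellow",(22,120,90),(35,255,255),.022),("blue",(105,120,60),(130,255,255),.03),("orange",(5,150,120),(20,255,255),.052),("red",(172,120,60),(180,255,255),.06)):
    for a,r,k in blobs(mask(im,lo,hi),8)[:8]:
        b=ray(cv2.boxPoints(r),z);print(n,a,np.round(r[0]),np.round(b.mean(0),3)[:2],np.round(np.linalg.norm(b[1:3,:2]-b[:2,:2],axis=1),3))
E
```

```text
yellow 147.5 [246. 278.] [0.39  0.166] [0.082 0.019]
yellow 143.5 [404. 193.] [ 0.63  -0.308] [0.08  0.018]
blue 417.5 [166. 141.] [0.805 0.4  ] [0.39  0.013]
blue 359.5 [199. 218.] [0.572 0.301] [0.209 0.018]
blue 138.0 [476. 331.] [ 0.222 -0.492] [0.013 0.116]
orange 19.5 [295. 231.] [0.524 0.019] [0.022 0.017]
orange 16.0 [319. 218.] [ 0.56  -0.051] [0.008 0.026]
orange 11.5 [294. 212.] [0.578 0.02 ] [0.009 0.017]
orange 11.0 [278. 234.] [0.517 0.067] [0.009 0.015]
orange 10.0 [283. 233.] [0.518 0.054] [0.006 0.017]
orange 10.0 [288. 232.] [0.521 0.039] [0.006 0.017]
orange 10.0 [276. 216.] [0.57  0.074] [0.009 0.015]
orange 9.5 [280. 214.] [0.572 0.061] [0.006 0.015]
```

View pics/crop1.png

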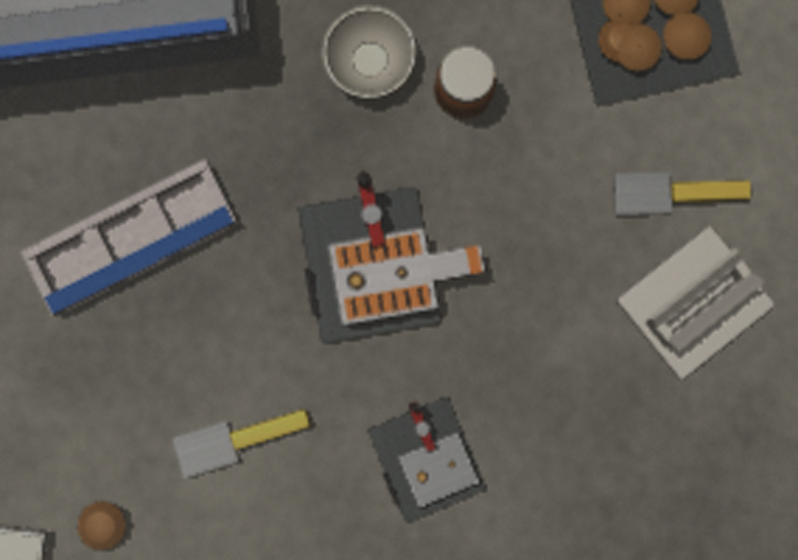

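The crop confirms the bigger base, carrying the plate, at crop (380,270). Its pins are at crop (357,281) and (402,272), the pivot at (372,215) and the black post at (364,182). Two scrapers are visible. I'll work out the estimates, then go for a wrist look.

Run:
```python
from h import *
f=lambda x,y,z:np.round(ray([x/2.8+150-.3,y/2.8+125-.3],z)[0],4)
P=f(357,281,.057);Q=f(402,272,.057);print("pins",P,Q,np.linalg.norm(P-Q),np.degrees(np.arctan2(*(P-Q)[[1,0]])))
print("pivot",f(372,215,.08),"post",f(364,182,.095),"tongue end",f(477,261,.052))
print("stand slot ends",f(660,328,.061),f(755,265,.061),"foot corners",[f(*c,.012)[:2].tolist() for c in((710,228),(620,300),(682,377),(772,303))])
print("holder corners top",[f(*c,.03)[:2].tolist() for c in((208,162),(238,225),(54,312),(24,255))])
print("bar ends",f(48,302,.03),f(232,214,.03),"jar",f(467,75,.085),"bowl",f(370,55,.04))
print("scr tips",f(179,458,.011),f(617,194,.011),"tail",f(308,420,.022),f(749,191,.022))
print([a for a in dir(bot) if a[0]!="_"])
```

```text
pins [0.5411 0.0698 0.057 ] [0.5493 0.0231 0.057 ] 0.04741444927445641 99.95897914673029
pivot [0.6066 0.0523 0.08  ] post [0.6385 0.0594 0.095 ] tongue end [ 0.5591 -0.0551  0.052 ]
stand slot ends [ 0.4846 -0.2395  0.061 ] [ 0.5467 -0.3399  0.061 ] foot corners [[0.5915, -0.3076], [0.517, -0.2083], [0.4339, -0.2702], [0.5097, -0.3693]]
holder corners top [[0.6744, 0.2265], [0.6059, 0.1954], [0.5186, 0.3911], [0.5799, 0.423]]
bar ends [0.5294 0.3974 0.03  ] [0.6179 0.2016 0.03  ] jar [ 0.7482 -0.0489  0.085 ] bowl [0.7833 0.0509 0.04  ]
scr tips [0.362  0.2636 0.011 ] [ 0.631  -0.2102  0.011 ] tail [0.3988 0.1257 0.022 ] [ 0.629  -0.3485  0.022 ]
['Unreachable', 'camera', 'camera_model', 'get_obs', 'job_done', 'tip_extent']
```

```bash
python3 -m jog '[[[0.04,0.04,0.02,0,0,4,0],[0.08,0.08,0.03,0,0,8,0],[0.12,0.12,0.04,0,0,12,0],[0.16,0.16,0.05,0,0,17,0],[0.2,0.2,0.06,0,0,17,0],[0.24,0.24,0.07,0,0,17,0],[0.27,0.28,0.08,0,0,17,0],[0.3,0.32,0.09,0,0,17,0],[0.33,0.36,0.1,0,0,17,0],[0.35,0.4,0.1,0,0,17,0]]]'; python3 -m jog '[[[0.02,0.03,0.0,0,0,0,0],[0.04,0.06,0.0,0,0,0,0],[0.06,0.08,0.0,0,0,0,0],[0.06,0.08,0.0,0,0,0,0],[0.06,0.08,0.0,0,0,0,0]]]'
python3 - <<'E'
from h import *
m=bot.camera_model("wrist");cv2.imwrite("pics/w1.png",bot.camera("wrist"))
print(np.round(m["K"],1).tolist(),np.round(m["T"],4).tolist());np.save("w1.npy",m["T"]);print(bot.get_obs()["joint_pos"],bot.get_obs()["tool_rot"])
E
```

```text
clock: 0.93
eef_pos: [0.4212, -0.1784, 0.2966]
tool_rot: [0.957, 0.289, 0.0, 0.0]
ft_force: [0.6, -0.7, 0.3]
grip_width: 0.0856
clock: 1.35
eef_pos: [0.4804, -0.0988, 0.2954]
tool_rot: [0.957, 0.291, -0.001, -0.0]
ft_force: [-0.2, -0.6, 1.2]
grip_width: 0.0851
[[369.7, 0.0, 281.4], [0.0, 369.7, 213.6], [0.0, 0.0, 1.0]] [[0.557, -0.7868, -0.2659, 0.5492], [-0.8305, -0.5278, -0.1778, -0.0526], [-0.0004, 0.3199, -0.9475, 0.4535], [0.0, 0.0, 0.0, 1.0]]
[-2.04592466e-01  2.02811536e-01  1.66577080e-01  1.53640167e+00
 -4.31530480e-04  2.34815536e+00] [ 9.56969425e-01  2.90187227e-01 -9.10979202e-04 -2.50774628e-04]
```

View pics/w1.png

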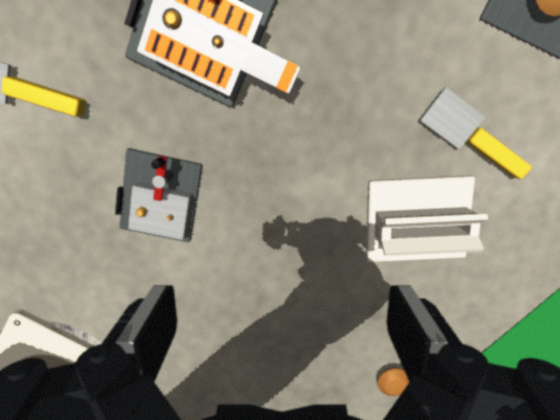

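The wrist view shows the plate's pins at (172,18) and (217,42), the tongue end at (288,76), the stand foot's corners at (369,181), (473,177) and (369,262), and scraper1 at (475,130).

Run:
```python
from h import *
m=dict(K=bot.camera_model("wrist")["K"],T=np.load("w1.npy"))
f=lambda x,y,z:np.round(ray([x,y],z,m=m)[0],4)
P=f(172,18,.057);Q=f(217,42,.057);print("pins",P,Q,np.linalg.norm(P-Q),np.degrees(np.arctan2(*(P-Q)[[1,0]])))
print("tongue end",f(299,68,.052),f(289,92,.052))
for z in(.006,.012):
  c=[f(*p,z) for p in((369,181),(473,177),(466,257),(369,262))];print("foot",[k[:2].tolist() for k in c],np.linalg.norm(c[0]-c[1]),np.linalg.norm(c[0]-c[3]),np.degrees(np.arctan2(*(c[1]-c[0])[[1,0]])))
print("far wall top",f(385,219,.061),f(487,217,.061),"near wall",f(383,243,.061),f(483,241,.061))
im=cv2.imread("pics/w1.png")
for a,r,k in blobs(mask(im,(22,120,90),(35,255,255)),100):
    b=ray(cv2.boxPoints(r),.022,m=m);print(np.round(r[0]),np.round(b.mean(0),4)[:2],np.round(np.linalg.norm(b[1:3,:2]-b[:2,:2],axis=1),3),np.degrees(np.arctan2(*(b[1]-b[0])[[1,0]])),np.degrees(np.arctan2(*(b[2]-b[1])[[1,0]])))
cv2.imwrite("pics/w1c.png",cv2.resize(im[150:285,340:520],None,fx=4,fy=4,interpolation=cv2.INTER_CUBIC))
```

```text
pins [0.544  0.0707 0.057 ] [0.55   0.0241 0.057 ] 0.04698467835369314 97.33677380954612
tongue end [ 0.5755 -0.0561  0.052 ] [ 0.5508 -0.0607  0.052 ]
foot [[0.5195, -0.203], [0.5951, -0.3066], [0.5097, -0.3744], [0.432, -0.2718]] 0.1282510038947064 0.11130898436334773 -53.88065915052024
foot [[0.5199, -0.201], [0.5945, -0.3032], [0.5102, -0.37], [0.4336, -0.2689]] 0.1265306287030931 0.10980938029148513 -53.872750284601395
far wall top [ 0.4986 -0.2267  0.061 ] [ 0.5643 -0.3203  0.061 ] near wall [ 0.4745 -0.2433  0.061 ] [ 0.5404 -0.3371  0.061 ]
[42. 96.] [0.3942 0.1642] [0.023 0.088] 3.338471808450288 -74.4152238466989
[500. 154.] [ 0.6313 -0.3045] [0.021 0.085] 2.677233819238398 -89.46445511914277
```

View pics/w1c.png

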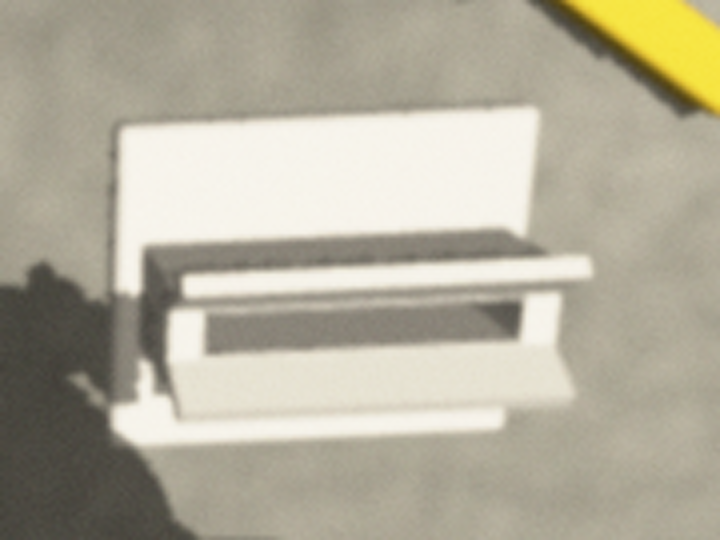

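```bash
python3 -m jog '[[[0.03,0.03,0,0,0,-5,165],[0.06,0.06,0,0,0,-10,165],[0.09,0.09,0,0,0,-14,165],[0.12,0.12,-0.03,0,0,-14,165],[0.16,0.157,-0.06,0,0,-14,165],[0.16,0.157,-0.1,0,0,-14,165],[0.16,0.157,-0.15,0,0,-14,165],[0.16,0.157,-0.15,0,0,-14,165],[0.16,0.157,-0.15,0,0,-14,165]]]'
python3 - <<'E'
from h import *
o=bot.get_obs();print(bot.tip_extent,o["joint_pos"],o["eef_pos"])
p=np.array([[.5467,.043,.0]])
b=bot.camera("side");cv2.imwrite("pics/s2.png",cv2.resize(b[120:280,180:400],None,fx=3.4,fy=3.4,interpolation=cv2.INTER_CUBIC))
E
```

```text
clock: 2.15
eef_pos: [0.6351, 0.0555, 0.1379]
tool_rot: [0.985, 0.17, -0.008, -0.001]
ft_force: [-1.1, -0.1, -0.7]
grip_width: 0.0303
0.008 [ 8.72759307e-02  5.66273773e-01  2.95313147e-01  1.31497513e+00
 -1.82227559e-04  2.88685700e+00] [0.63509882 0.05551134 0.13789429]
```

View pics/s2.png

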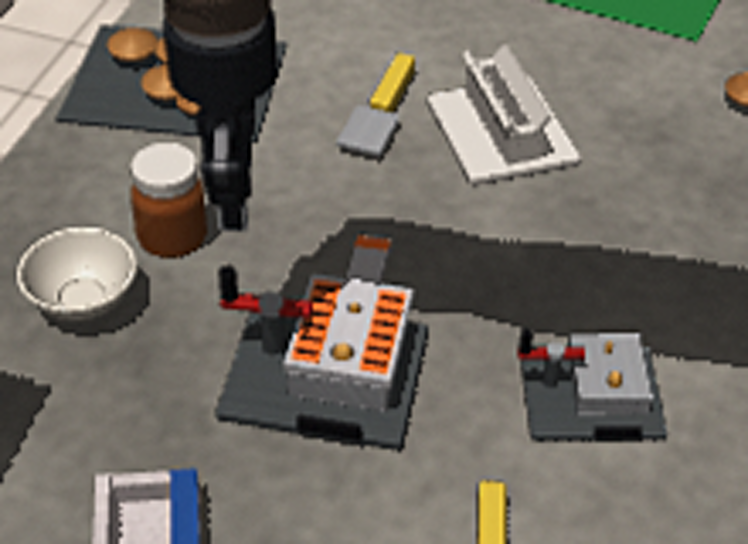

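The side crop shows the fingers above and beyond the post, whose top is at crop (228,270). I'll check the post estimate by intersecting the two views.

Run:
```python
from h import *
print("post side", ray([180+228/3.4,120+268/3.4],.095,"side"), ray([180+230/3.4,120+300/3.4],.066,"side"),"pred pix",(pix([.64,.0576,.095],"side")-[180,120])*3.4,"tip",(pix([.635,.0555,.130],"side")-[180,120])*3.4)
print("pins",ray([180+342/3.4,120+346/3.4],.057,"side"),ray([180+354/3.4,120+303/3.4],.057,"side"))
print("stand foot",[ray([180+x/3.4,120+y/3.4],.012,"side")[0,:2] for x,y in((430,97),(475,177),(578,156))])
```

```text
post side [[0.64136732 0.06089942 0.095     ]] [[0.63850868 0.06728807 0.066     ]] pred pix [[231.28857995 265.65389711]] tip [[236.00306206 233.20837826]]
pins [[0.54091053 0.07400418 0.057     ]] [[0.54813898 0.02736779 0.057     ]]
stand foot [array([ 0.58912004, -0.30030578]), array([ 0.51367132, -0.20264781]), array([ 0.43235038, -0.26494758])]
```

```bash
python3 -m jog '[[[0.002,0.002,-0.02,0,0,0,165],[0.002,0.002,-0.035,0,0,0,165],[0.002,0.002,-0.05,0,0,0,165],[0.002,0.002,-0.05,0,0,0,165],[0.002,0.002,-0.05,0,0,0,185],[0.002,0.002,-0.05,0,0,0,185],[0.002,0.002,-0.05,0,0,0,185]]]'
```

```text
clock: 2.78
eef_pos: [0.6436, 0.0585, 0.0991]
tool_rot: [0.985, 0.17, 0.002, 0.0]
ft_force: [0.3, 0.5, 0.4]
grip_width: 0.0236
```

```bash
python3 -m jog '[[[-0.003,0.0005,-0.008,0,0,0,185],[-0.003,0.0005,-0.013,0,0,0,195],[-0.003,0.0005,-0.013,0,0,0,195],[-0.003,0.0005,-0.013,0,0,0,195],[-0.003,0.0005,-0.013,0,0,0,195]]]'; python3 -m jog '[[[-0.0009,0.0041,0,0,0,7,195],[-0.0023,0.008,0,0,0,14,195],[-0.0042,0.0117,0,0,0,21,195],[-0.0064,0.0152,0,0,0,28,195],[-0.0091,0.0183,0,0,0,35,195],[-0.0122,0.0211,0,0,0,42,195],[-0.0156,0.0235,0,0,0,49,195],[-0.0192,0.0255,0,0,0,56,195],[-0.0231,0.027,0,0,0,63,195],[-0.0271,0.0281,0,0,0,70,195]]]'
```

```text
clock: 3.2
eef_pos: [0.6389, 0.0595, 0.0831]
tool_rot: [0.985, 0.171, -0.0, -0.0]
ft_force: [0.1, 0.1, 0.3]
grip_width: 0.0202
clock: 4.03
eef_pos: [0.612, 0.0878, 0.0835]
tool_rot: [0.707, 0.707, 0.0, 0.0]
ft_force: [0.3, -0.9, -0.4]
grip_width: 0.0201
```

```bash
python3 -m jog '[[[-0.0041,0.0005,0,0,0,7,195],[-0.0083,0.0006,0,0,0,14,195],[-0.0113,0.0004,0,0,0,14,195],[-0.0113,0.0004,0,0,0,14,195],[-0.0113,0.0004,0,0,0,14,165],[-0.0113,0.0004,0.02,0,0,14,140],[-0.0113,0.0004,0.05,0,0,14,80],[-0.0113,0.0004,0.08,0,0,14,0],[-0.0113,0.0004,0.11,0,0,14,0],[-0.0113,0.0004,0.14,0,0,14,0]]]';python3 -m jog '[[[0,-0.04,0,0,0,-7,0],[0,-0.08,0.0,0,0,-14,0],[0.0,-0.12,0.0,0,0,-14,0],[0.0,-0.16,0.0,0,0,-14,0],[0,-0.2,0,0,0,-14,0],[0,-0.2,0,0,0,-14,0],[0,-0.2,0,0,0,-14,0]]]'
python3 - <<'E'
from h import *
o=bot.get_obs();print(np.round(o["joint_pos"],3))
t=bot.camera("top");cv2.imwrite("pics/t3.png",cv2.resize(t[170:260,240:400],None,fx=5,fy=5,interpolation=cv2.INTER_CUBIC))
E
```

```text
clock: 4.87
eef_pos: [0.6008, 0.0879, 0.2248]
tool_rot: [0.619, 0.786, 0.0, 0.0]
ft_force: [0.5, 0.4, -0.6]
grip_width: 0.0842
clock: 5.45
eef_pos: [0.6006, -0.1148, 0.2231]
tool_rot: [0.711, 0.703, 0.0, -0.0]
ft_force: [0.8, 0.4, -0.5]
grip_width: 0.0855
[-0.189  0.466  0.353  1.458  0.     1.394]
```

View pics/t3.png

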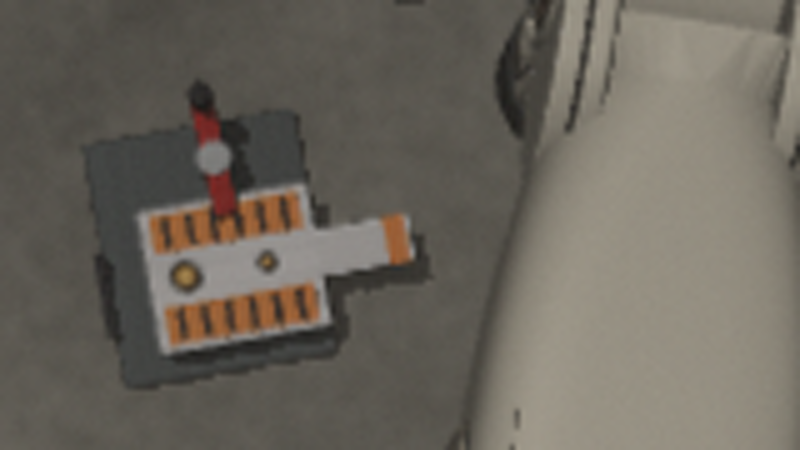

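The view shows the clamp still locked, with its post at (280,189), so the caged swing missed it. I'll push with closed fingers instead and look from the side.

```bash
python3 -m jog '[[[0.01,0.04,0,0,0,0,255],[0.03,0.08,0.0,0,0,0,255],[0.039,0.12,0.0,0,0,0,255],[0.039,0.145,-0.04,0,0,0,255],[0.039,0.145,-0.08,0,0,0,255],[0.039,0.145,-0.12,0,0,0,255],[0.039,0.145,-0.138,0,0,0,255],[0.039,0.145,-0.138,0,0,0,255],[0.039,0.145,-0.138,0,0,0,255]]]'
python3 - <<'E'
from h import *
print(bot.tip_extent)
t=bot.camera("side");cv2.imwrite("pics/s4.png",cv2.resize(t[130:260,190:340],None,fx=4.6,fy=4.6,interpolation=cv2.INTER_CUBIC))
E
```

```text
clock: 6.25
eef_pos: [0.6386, 0.0347, 0.0842]
tool_rot: [0.709, 0.706, -0.001, -0.001]
ft_force: [1.0, 0.3, 1.1]
grip_width: 0.0002
0.008
```

View pics/s4.png

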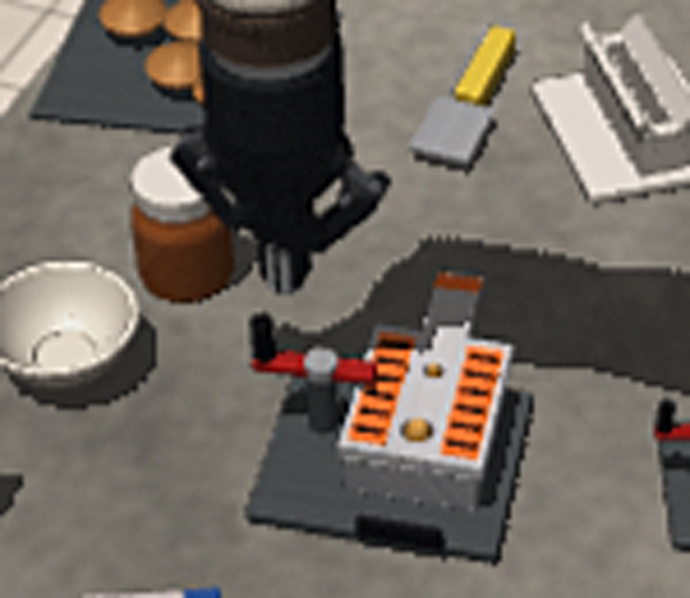

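Run:
```python
from h import *
print("tip pred",pix([.6386,.0347,.0762],"side"),"obs",190+285/4.6,130+290/4.6)
for z in(.076,.085,.095):print("post top",z,ray([190+262/4.6,130+320/4.6],z,"side")[0],"top cam",ray([280,188.8],z,"top")[0])
print("post bottom .065",ray([190+264/4.6,130+362/4.6],.065,"side")[0], "tip obs@.076", ray([252,193],.076,"side")[0])
```

```text
tip pred [[252.21014559 197.59056739]] obs 251.95652173913044 193.04347826086956
post top 0.076 [0.64906694 0.04659696 0.076     ] top cam [0.64401384 0.05883429 0.076     ]
post top 0.085 [0.64500832 0.0546273  0.085     ] top cam [0.64263145 0.05865384 0.085     ]
post top 0.095 [0.64049873 0.06354989 0.095     ] top cam [0.64109546 0.05845335 0.095     ]
post bottom .065 [0.63889655 0.06825377 0.065     ] tip obs@.076 [0.64633703 0.01818723 0.076     ]
```

```bash
python3 -m jog '[[[0,0,-0.005,0,0,0,255],[0,0,-0.01,0,0,0,255],[0,0,-0.01,0,0,0,255]]]'; python3 -m jog '[[[0.0031,0.0039,0,0,0,7,255],[0.0046,0.0083,0,0,0,14,255],[0.0055,0.0129,0,0,0,21,255],[0.0059,0.0176,0,0,0,28,255],[0.0057,0.0223,0,0,0,35,255],[0.0057,0.0223,0,0,0,35,255]]]'; python3 -m jog '[[[-0.0008,0.0047,0,0,0,7,255],[-0.0021,0.0092,0,0,0,14,255],[-0.004,0.0135,0,0,0,21,255],[-0.0064,0.0175,0,0,0,28,255],[-0.0092,0.0213,0,0,0,35,255]]]'; python3 -m jog '[[[-0.0033,0.0033,0,0,0,7,255],[-0.007,0.0062,0,0,0,14,255],[-0.011,0.0087,0,0,0,21,255],[-0.0125,0.0095,0,0,0,21,255],[-0.0125,0.0095,0,0,0,21,255],[-0.0125,0.0095,0,0,0,21,255]]]'
```

```text
clock: 6.55
eef_pos: [0.6403, 0.0329, 0.0761]
tool_rot: [0.709, 0.705, 0.001, 0.001]
ft_force: [-0.7, -1.0, 0.0]
grip_width: -0.0002
clock: 7.05
eef_pos: [0.6465, 0.0553, 0.0766]
tool_rot: [0.464, 0.886, 0.001, 0.001]
ft_force: [0.9, -0.4, 0.4]
grip_width: -0.0001
clock: 7.47
eef_pos: [0.6383, 0.0764, 0.0768]
tool_rot: [0.176, 0.984, 0.001, 0.002]
ft_force: [3.7, 0.1, 0.3]
grip_width: -0.0
clock: 7.97
eef_pos: [0.6244, 0.086, 0.0763]
tool_rot: [-0.004, 1.0, 0.0, 0.001]
ft_force: [0.7, 1.4, 3.3]
grip_width: 0.0001
```

```bash
python3 -m jog '[[[0.005,-0.005,0.03,0,0,0,255],[0.005,-0.005,0.07,0,0,0,255],[0.005,-0.005,0.11,0,0,0,255],[0.0,-0.04,0.14,0,0,0,200],[0,-0.08,0.14,0,0,0,100],[-0.01,-0.12,0.14,0,0,0,0],[-0.02,-0.16,0.14,0,0,0,0],[-0.02,-0.2,0.14,0,0,0,0],[-0.02,-0.2,0.14,0,0,0,0]]]'
python3 - <<'E'
from h import *
print(np.round(bot.get_obs()["joint_pos"],3))
t=bot.camera("top");cv2.imwrite("pics/t5.png",t)
o=cv2.imread("pics/top0.png")
for im in(o,t):
    m=mask(im[170:260,240:330],(172,100,40),(180,255,255))|mask(im[170:260,240:330],(0,150,40),(3,255,255))
    y,x=np.nonzero(m);print(len(x),x.mean()+240,y.mean()+170,cv2.fitLine(np.c_[x,y].astype(np.float32),cv2.DIST_L2,0,.01,.01).ravel())
cv2.imwrite("pics/t5c.png",cv2.resize(t[170:260,240:340],None,fx=5,fy=5,interpolation=cv2.INTER_CUBIC))
E
```

```text
clock: 8.72
eef_pos: [0.602, -0.1217, 0.2149]
tool_rot: [0.0, 1.0, -0.001, -0.001]
ft_force: [-0.9, 0.4, 1.0]
grip_width: 0.072
[-0.198  0.475  0.345  1.443 -0.003 -0.197]
49 282.734693877551 203.08163265306123 [ 0.23918967  0.97097284 42.734695   33.081635  ]
50 284.52 200.96 [ 0.9989812 -0.0451293 44.52      30.96     ]
```

View pics/t5c.png

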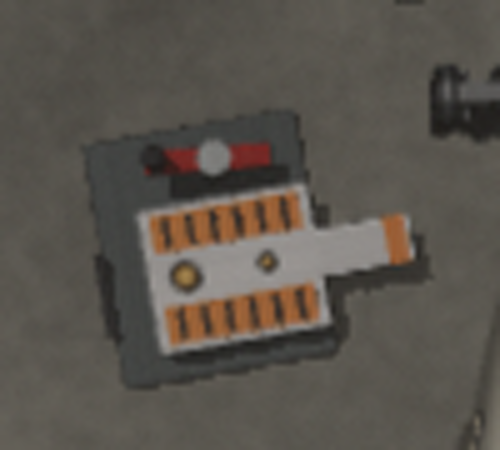

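The clamp now lies at about 1.37 rad, with the post at crop (155,160) and the arm clear of the plate. Next I turn and tilt the tool for the tongue.

```bash
python3 -m jog '[[[0,0,0,0,0,-7,105],[0,0,0,0,0,-14,105],[0,0,0,0,0,-21,105],[0,0,0,0,0,-28,105],[0,0,0,0,0,-35,105],[0,0,0,0,0,-42,105],[0,0,0,0,0,-49,105],[0,0,0,0,0,-56,105],[0,0,0,0,0,-63,105],[0,0,0,0,0,-70,105]]]' >/dev/null; python3 -m jog '[[[0,0,0,0,0,-7,105],[0,0,0,0,0,-11.1,105],[0,0,0,0,0,-11.1,105]]]'; python3 -m jog '[[[0,0,0,6.9,1.1,0,105],[0,0,0,13.8,2.2,0,105],[-0.01,0,0,20.7,3.3,0,105],[-0.015,0,-0.02,27.6,4.4,0,105],[-0.02,0,-0.04,34.5,5.4,0,105],[-0.03,0,-0.06,41.4,6.5,0,105],[-0.03,0,-0.08,44.5,7,0,105],[-0.03,0,-0.08,44.5,7,0,105],[-0.03,0,-0.08,44.5,7,0,105]]]'
python3 - <<'E'
from h import *
print(np.round(bot.get_obs()["joint_pos"],3))
m=bot.camera_model("wrist");t=bot.camera("wrist");cv2.imwrite("pics/w6.png",t);np.save("w6.npy",m["T"])
from scipy.spatial.transform import Rotation as R
print(R.from_quat(bot.get_obs()["tool_rot"]).as_matrix().round(3))
print("pred pins/tongue", pix([[.5424,.0707,.057],[.5498,.0232,.057],[.563,-.06,.052]],m=m))
E
```

```text
clock: 9.85
eef_pos: [0.6034, -0.1127, 0.2147]
tool_rot: [0.646, 0.763, -0.0, -0.001]
ft_force: [-0.1, -0.4, -0.5]
grip_width: 0.0504
clock: 10.6
eef_pos: [0.5727, -0.1135, 0.1325]
tool_rot: [0.597, 0.704, 0.25, -0.293]
ft_force: [-0.3, -0.5, 1.3]
grip_width: 0.0499
[-0.507  0.868  0.549  1.81   0.592  0.726]
[[-0.121  0.987 -0.11 ]
 [ 0.696  0.163  0.699]
 [ 0.708  0.007 -0.707]]
pred pins/tongue [[280.53721989  93.03751409]
 [279.98826801 136.51965157]
 [279.15747546 232.37782406]]
```

View pics/w6.png

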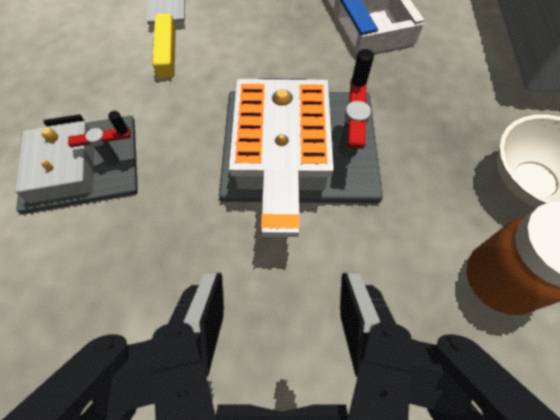

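The tongue is centred between the jaws, with its end at (281,230) against a prediction of (279,232), and the pins match within 4 px. Going in.

```bash
python3 -m jog '[[[-0.003,0.02,-0.02,0,0,0,105],[-0.006,0.04,-0.04,0,0,0,105],[-0.01,0.06,-0.065,0,0,0,105],[-0.0134,0.08,-0.085,0,0,0,105],[-0.0134,0.0832,-0.0933,0,0,0,105],[-0.0134,0.0832,-0.0933,0,0,0,105],[-0.0134,0.0832,-0.0933,0,0,0,105]]]';python3 -m jog '[[[0,0,0,0,0,0,255],[0,0,0,0,0,0,255],[0,0,0,0,0,0,255],[0,0,0,0,0,0,255],[0,0,0,0,0,0,255],[0,0,0,0,0,0,255]]]'
```

```text
clock: 11.23
eef_pos: [0.562, -0.0304, 0.0451]
tool_rot: [0.595, 0.707, 0.251, -0.288]
ft_force: [0.1, -0.8, 0.4]
grip_width: 0.0503
clock: 11.73
eef_pos: [0.5611, -0.0317, 0.0437]
tool_rot: [0.597, 0.705, 0.251, -0.289]
ft_force: [-0.2, -1.6, 5.8]
grip_width: 0.0002
```

Run:
```python
from h import *
o=bot.get_obs();m=bot.camera_model("wrist")
from scipy.spatial.transform import Rotation as R
M=R.from_quat(o["tool_rot"]).as_matrix();p=o["eef_pos"];print(p,np.round(o["joint_pos"],3),o["ft_force"])
for y in(0,.025):
  for z in(-.02,-.011,0,.008):print(y,z,pix(p+M@[0,y,z],m=m)[0].round())
print("tongue end mid",pix([.563,-.061,.047],m=m))
cv2.imwrite("pics/w7.png",bot.camera("wrist"))
```

```text
[ 0.56106697 -0.03174787  0.04368387] [-0.406  0.837  0.246  1.468  0.644  0.834] [-0.16063889 -1.6353366   5.84444144]
0 -0.02 [280. 291.]
0 -0.011 [280. 280.]
0 0 [280. 269.]
0 0.008 [280. 262.]
0.025 -0.02 [339. 291.]
0.025 -0.011 [336. 280.]
0.025 0 [333. 269.]
0.025 0.008 [331. 262.]
tongue end mid [[273.81688539 331.57162873]]
```

View pics/w7.png

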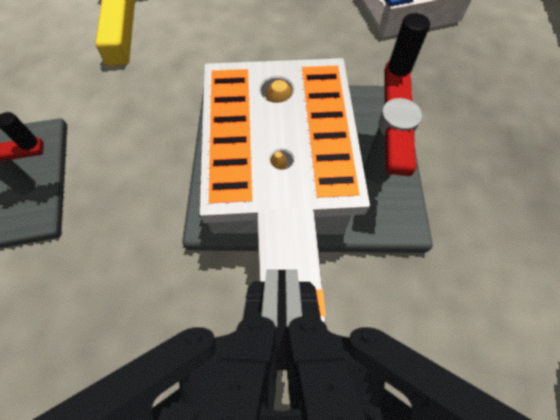

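The closed jaws at (282,270) lie on top of the tongue, because the fingertips sit about at the TCP and not 8 mm ahead of it. The plate has yawed slightly on its pins. I'll back off, open and go deeper.

```bash
python3 -m jog '[[[0.002,-0.014,0.014,0,0,0,200],[0.0044,-0.028,0.0283,0,0,0,105],[0.0044,-0.028,0.0283,0,0,0,105],[0.0044,-0.028,0.0283,0,0,0,105],[0.002,-0.014,0.014,0,0,0,105],[0,0,0,0,0,0,105],[-0.0015,0.005,-0.008,0,0,0,105],[-0.0015,0.005,-0.008,0,0,0,105],[-0.0015,0.005,-0.008,0,0,0,105],[-0.0015,0.005,-0.008,0,0,0,105]]]';python3 -m jog '[[[0,0,0,0,0,0,255],[0,0,0,0,0,0,255],[0,0,0,0,0,0,255],[0,0,0,0,0,0,255],[0,0,0,0,0,0,255],[0,0,0,0,0,0,255]]]'
```

```text
clock: 12.62
eef_pos: [0.5589, -0.0257, 0.034]
tool_rot: [0.596, 0.705, 0.251, -0.29]
ft_force: [-0.4, -1.1, -0.0]
grip_width: 0.0502
clock: 13.12
eef_pos: [0.5595, -0.0264, 0.0346]
tool_rot: [0.597, 0.705, 0.251, -0.289]
ft_force: [-0.1, -4.4, 3.4]
grip_width: 0.026
```

```bash
python3 -m jog '[[[0,0,0.003,0,0,0,255],[0,0,0.006,0,0,0,255],[0,0,0.012,0,0,0,255],[0,0,0.02,0,0,0,255],[0,0,0.03,0,0,0,255],[0,0,0.04,0,0,0,255],[0,0,0.06,0,0,0,255],[0,0,0.08,0,0,0,255],[0,0,0.08,0,0,0,255],[0,0,0.08,0,0,0,255]]]'
python3 - <<'E'
from h import *
print(bot.get_obs()["ft_torque"])
m=bot.camera_model("wrist");w=bot.camera("wrist");cv2.imwrite("pics/w8.png",w)
for a,r,k in blobs(mask(w,(5,150,120),(20,255,255)),60)[:6]:print(a,np.round(r[0]),np.round(r[1]),round(r[2]))
E
```

```text
clock: 13.95
eef_pos: [0.5594, -0.0261, 0.1153]
tool_rot: [0.596, 0.706, 0.251, -0.288]
ft_force: [-0.2, -0.2, -3.4]
grip_width: 0.0261
[-1.33929201 -0.22861938 -0.0043084 ]
5074.0 [227. 135.] [ 44. 131.] 3
5052.0 [333. 135.] [131.  45.] 87
1693.0 [281. 310.] [28. 64.] 90
```

Run:
```python
from h import *
from scipy.spatial.transform import Rotation as R
o=bot.get_obs();M=R.from_quat(o["tool_rot"]).as_matrix();p=o["eef_pos"];m=bot.camera_model("wrist")
x=np.array([-.156,.988,0]);z=np.array([0,0,1.])
for sag in(0,4,8,12):
    rot=R.from_rotvec(np.radians(-sag)*np.array([.988,.156,0]))  # nose down about grasp
    g=p-.016*M[:,2]; c=p+.0706*x+.0124*z+.005*z
    print(sag,[pix(g+rot.apply(c+d*x-g),m=m)[0].round(1) for d in(-.047,0,.05)])
print(M.round(3))
```

```text
0 [array([281. , 208.3]), array([281.7, 127.7]), array([282.3,  59.2])]
4 [array([280.9, 210.1]), array([281.6, 134.4]), array([282.2,  71.6])]
8 [array([280.9, 212.1]), array([281.5, 141.3]), array([282. ,  83.9])]
12 [array([280.9, 214.4]), array([281.4, 148.4]), array([281.8,  96. ])]
[[-0.121  0.987 -0.11 ]
 [ 0.697  0.164  0.698]
 [ 0.707  0.008 -0.707]]
```

View pics/w8.png

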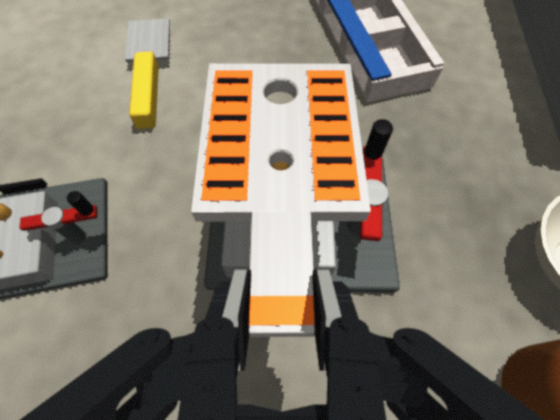

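The plate is held straight and nearly level. It is centred at column 281 with its edges at rows 64 and 213. I'll swing it upright and carry it over the stand.

```bash
python3 -m jog '[[[0,-0.01,0.03,0,0,0,255],[0,-0.02,0.06,-6.8,-1.1,0,255],[0,-0.04,0.09,-13.6,-2.1,0,255],[-0.005,-0.06,0.12,-20.4,-3.2,0,255],[-0.01,-0.08,0.135,-27.2,-4.3,0,255],[-0.015,-0.1,0.135,-34,-5.4,0,255],[-0.02,-0.12,0.135,-40.8,-6.4,0,255],[-0.025,-0.14,0.135,-47.6,-7.5,0,255],[-0.03,-0.16,0.135,-54.4,-8.6,0,255],[-0.03,-0.174,0.135,-61.2,-9.7,0,255]]]';python3 -m jog '[[[0,0,0,-6.8,-1.1,0,255],[0,0,0,-13.6,-2.1,0,255],[0,0,0,-20.4,-3.2,0,255],[0,0,0,-27.7,-4.4,0,255],[0,0,0,-27.7,-4.4,0,255],[0,0,0,-27.7,-4.4,0,255]]]'; python3 -m jog '[[[0,0,0,0,0,-7,255],[0,0,0,0,0,-14,255],[0,-0.01,0,0,0,-21,255],[0,-0.03,0,0,0,-28,255],[0,-0.045,0,0,0,-35,255],[0,-0.06,0,0,0,-42,255],[0,-0.07,0,0,0,-49,255],[0,-0.08,0,0,0,-56,255],[0,-0.09,0,0,0,-62.8,255],[0,-0.09,0,0,0,-62.8,255]]]'
python3 - <<'E'
from h import *
from scipy.spatial.transform import Rotation as R
o=bot.get_obs();M=R.from_quat(o["tool_rot"]).as_matrix();p=o["eef_pos"];print(np.round(o["joint_pos"],3),M.round(3))
s=np.array([.589,-.808,0]);n=np.array([.808,.589,0])
t=-.7071*n-.7071*np.array([0,0,1]);y=-s*np.sign(M[:,1]@-s);T=np.c_[np.cross(y,t),y,t]
print("rot left deg",np.degrees(R.from_matrix(T@M.T).as_rotvec()).round(1),"move",(np.array([.5047,-.2933,.205])-p).round(4))
E
```

```text
clock: 14.83
eef_pos: [0.5271, -0.2007, 0.2485]
tool_rot: [0.639, 0.755, -0.098, 0.113]
ft_force: [0.4, 0.9, -3.2]
grip_width: 0.0257
clock: 15.33
eef_pos: [0.527, -0.1978, 0.2453]
tool_rot: [0.595, 0.708, -0.25, 0.286]
ft_force: [0.2, 0.1, -2.7]
grip_width: 0.0264
clock: 16.17
eef_pos: [0.5252, -0.296, 0.2397]
tool_rot: [0.88, 0.287, -0.36, 0.118]
ft_force: [-0.1, -0.3, -3.8]
grip_width: 0.0258
[-0.227  0.908  0.911  2.145 -0.559  2.452] [[ 0.576  0.59  -0.566]
 [ 0.421 -0.808 -0.413]
 [-0.701  0.    -0.714]]
rot left deg [-0.3  0.4 -0. ] move [-0.0205  0.0027 -0.0347]
```

```bash
python3 -m jog '[[[-0.01,0.001,-0.01,-0.3,0.4,0,255],[-0.0205,0.0027,-0.02,-0.3,0.4,0,255],[-0.0205,0.0027,-0.0347,-0.3,0.4,0,255],[-0.0205,0.0027,-0.0347,-0.3,0.4,0,255],[-0.0205,0.0027,-0.0347,-0.3,0.4,0,255],[-0.0205,0.0027,-0.0347,-0.3,0.4,0,255]]]'
python3 - <<'E'
from h import *
from scipy.spatial.transform import Rotation as R
o=bot.get_obs();M=R.from_quat(o["tool_rot"]).as_matrix();p=o["eef_pos"];print(np.round(o["joint_pos"],3))
s=np.array([.589,-.808,0]);n=np.array([.808,.589,0])
t=-.7071*n-.7071*np.array([0,0,1]);y=s;T=np.c_[np.cross(y,t),y,t]
print("rot left deg",np.degrees(R.from_matrix(T@M.T).as_rotvec()).round(1),"move",(np.array([.5047,-.2933,.205])-p).round(4))
a=bot.camera("side");cv2.imwrite("pics/s9.png",cv2.resize(a[60:200,250:410],None,fx=4.5,fy=4.5,interpolation=cv2.INTER_CUBIC))
Z=np.array([0,0,1.]);c=p+.068*-Z+.0124*n
print([((pix(c-.05*Z+k*.042*s+j*.005*n,"side")[0]-[250,60])*4.5).round() for k in(-1,1) for j in(-1,1)],[((pix([.5147+.047*k*s[0]+j*.007*n[0],-.286+.047*k*s[1]+.007*j*n[1],.048],"side")[0]-[250,60])*4.5).round() for k in(-1,1) for j in(-1,1)])
E
```

```text
clock: 16.67
eef_pos: [0.5037, -0.288, 0.2112]
tool_rot: [0.876, 0.292, -0.364, 0.12]
ft_force: [1.0, 0.1, -2.2]
grip_width: 0.0258
[-0.218  0.846  0.709  2.015 -0.566  2.454]
rot left deg [ 0.  -0.2 -0.7] move [ 0.001  -0.0053 -0.0062]
[array([383., 381.]), array([369., 383.]), array([341., 310.]), array([327., 312.])] [array([383., 432.]), array([364., 435.]), array([337., 353.]), array([319., 356.])]
```

View pics/s9.png

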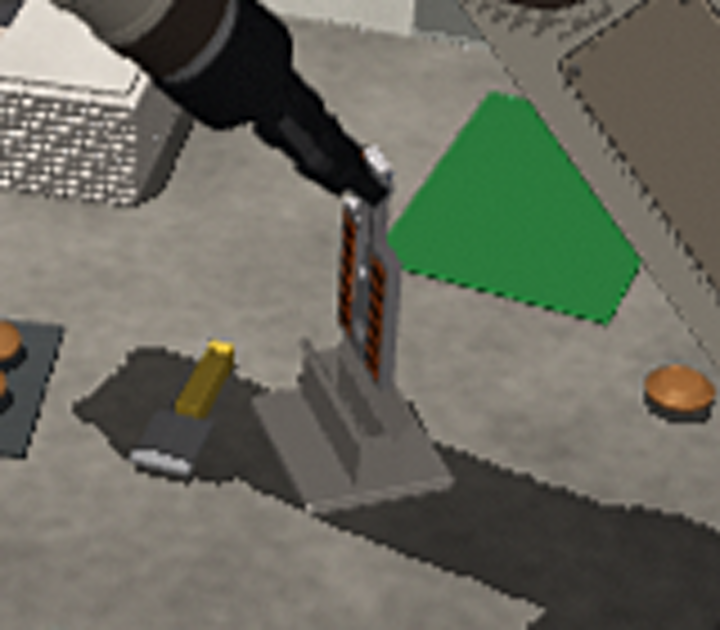

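The side view shows the plate upright above the slot, with its bottom edge at crop (375–395,380) and the slot at about (370,430). Lowering in steps.

```bash
python3 -m jog '[[[0.0026,-0.0041,0,0,0,-0.7,255],[0.0026,-0.0041,-0.006,0,0,-0.7,255],[0.0026,-0.0041,-0.012,0,0,-0.7,255],[0.0026,-0.0041,-0.02,0,0,-0.7,255],[0.0026,-0.0041,-0.028,0,0,-0.7,255],[0.0026,-0.0041,-0.028,0,0,-0.7,255]]]';python3 -m jog '[[[0,0,-0.008,0,0,0,255],[0,0,-0.016,0,0,0,255],[0,0,-0.022,0,0,0,255],[0,0,-0.022,0,0,0,255]]]'; python3 -m jog '[[[0,0,-0.006,0,0,0,255],[0,0,-0.012,0,0,0,255],[0,0,-0.016,0,0,0,255],[0,0,-0.016,0,0,0,255]]]'
```

```text
clock: 17.22
eef_pos: [0.5053, -0.2908, 0.1799]
tool_rot: [0.877, 0.288, -0.367, 0.117]
ft_force: [-0.3, -0.1, -3.5]
grip_width: 0.0261
clock: 17.55
eef_pos: [0.5056, -0.291, 0.1584]
tool_rot: [0.877, 0.287, -0.366, 0.118]
ft_force: [0.6, 1.1, -3.0]
grip_width: 0.0263
clock: 17.88
eef_pos: [0.5057, -0.2912, 0.143]
tool_rot: [0.877, 0.287, -0.366, 0.118]
ft_force: [0.9, -0.0, -3.4]
grip_width: 0.0261
```

```bash
python3 -m jog '[[[0,0,-0.004,0,0,0,255],[0,0,-0.008,0,0,0,255],[0,0,-0.01,0,0,0,255],[0,0,-0.01,0,0,0,255]]]';python3 -m jog '[[[0,0,-0.001,0,0,0,255],[0,0,-0.002,0,0,0,255],[0,0,-0.003,0,0,0,255],[0,0,-0.003,0,0,0,255]]]'
```

```text
clock: 18.22
eef_pos: [0.5059, -0.2915, 0.135]
tool_rot: [0.877, 0.287, -0.366, 0.119]
ft_force: [-0.2, 1.0, 0.9]
grip_width: 0.0259
clock: 18.55
eef_pos: [0.5058, -0.2917, 0.1349]
tool_rot: [0.877, 0.287, -0.366, 0.119]
ft_force: [-1.0, 2.9, 11.3]
grip_width: 0.026
```

Contact with the floor came at TCP z 0.135 as expected. Release, retreat, turn the tool half round about the vertical, and come to the other side.

```bash
python3 -m jog '[[[0,0,0,0,0,0,180],[0,0,0,0,0,0,80],[0,0,0,0,0,0,80],[0,0,0,0,0,0,80],[0,0,0,0,0,0,80],[0.015,0.011,0.018,0,0,0,80],[0.03,0.022,0.037,0,0,0,80],[0.045,0.033,0.06,0,0,0,80],[0.045,0.033,0.09,0,0,0,80],[0.045,0.033,0.09,0,0,0,80]]]'; python3 -m jog '[[[0,0,0.01,0,0,7,80],[0,0,0.02,0,0,14,80],[0,0,0.03,0,0,21,80],[-0.01,-0.005,0.03,0,0,28,80],[-0.02,-0.01,0.03,0,0,35,80],[-0.03,-0.02,0.03,0,0,42,80],[-0.04,-0.03,0.03,0,0,49,80],[-0.05,-0.04,0.03,0,0,56,80],[-0.06,-0.05,0.03,0,0,63,80],[-0.07,-0.056,0.03,0,0,70,80]]]'; python3 -m jog '[[[0,0,0,0,0,7,80],[0,0,0,0,0,14,80],[0,0,0,0,0,21,80],[0,0,0,0,0,28,80],[0,0,0,0,0,35,80],[0,0,0,0,0,42,80],[0,0,0,0,0,49,80],[0,0,0,0,0,56,80],[0,0,0,0,0,63,80],[0,0,0,0,0,70,80]]]';python3 -m jog '[[[0,0,0,0,0,7,80],[0,0,0,0,0,14,80],[0,0,0,0,0,21,80],[0,0,0,0,0,28,80],[0,0,0,0,0,35,80],[0,0,0,0,0,40,80],[0,0,0,0,0,40,80]]]'
cat > m.py <<'E'
from h import *
from scipy.spatial.transform import Rotation as R
def left(tgt,t,y):
    o=bot.get_obs();M=R.from_quat(o["tool_rot"]).as_matrix();t=np.array(t)/np.linalg.norm(t);y=np.array(y)-t*np.dot(t,y);y/=np.linalg.norm(y)
    T=np.c_[np.cross(y,t),y,t];print("q",np.round(o["joint_pos"],3),"TCP",o["eef_pos"].round(4),"F",o["ft_force"].round(1),"w",round(o["grip_width"],4))
    print("rot left deg",np.degrees(R.from_matrix(T@M.T).as_rotvec()).round(1),"move",(np.array(tgt)-o["eef_pos"]).round(4))
s=np.array([.589,-.808,0]);n=np.array([.808,.589,0]);Z=np.array([0,0,1.])
E
python3 - <<'E'
from m import *
left([.4735,-.3152,.197],n-Z,-s)
m=bot.camera_model("wrist");cv2.imwrite("pics/w10.png",bot.camera("wrist"));np.save("w10.npy",m["T"])
print(pix([.5158,-.2844,.167],m=m),pix([.5158,-.2844,.112],m=m))
E
```

```text
clock: 19.38
eef_pos: [0.5461, -0.2588, 0.2181]
tool_rot: [0.879, 0.289, -0.358, 0.123]
ft_force: [-0.6, -0.0, 1.9]
grip_width: 0.0583
clock: 20.22
eef_pos: [0.4738, -0.314, 0.2452]
tool_rot: [0.573, 0.726, -0.235, 0.3]
ft_force: [-0.3, -0.9, -0.1]
grip_width: 0.0588
clock: 21.05
eef_pos: [0.4735, -0.3133, 0.2451]
tool_rot: [0.054, 0.923, -0.02, 0.38]
ft_force: [0.7, -0.5, -0.6]
grip_width: 0.0586
clock: 21.63
eef_pos: [0.4753, -0.3158, 0.2436]
tool_rot: [-0.262, 0.887, 0.112, 0.363]
ft_force: [0.4, -1.0, 0.2]
grip_width: 0.0587
q [-0.992  0.328 -0.043  1.207  0.779 -1.571] TCP [ 0.4753 -0.3158  0.2436] F [ 0.4 -1.   0.2] w 0.0587
rot left deg [-0.1 -0.5  3. ] move [-0.0018  0.0006 -0.0466]
[[286.33752823 188.35355612]] [[285.40904607 126.02908105]]
```

View pics/w10.png

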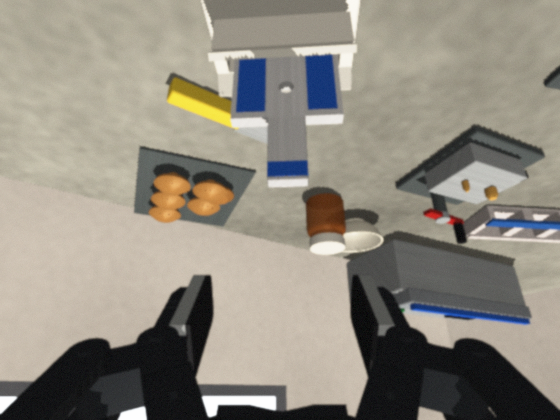

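The wrist view shows the plate standing blue face towards me with its tongue end at (287,181), against (286,188) predicted. Approaching and regripping.

```bash
python3 -m jog '[[[-0.0018,0.0006,-0.02,0,-0.5,3,80],[-0.0018,0.0006,-0.0466,0,-0.5,3,80],[-0.0018,0.0006,-0.0466,0,-0.5,3,80],[-0.0018,0.0006,-0.0466,0,-0.5,3,80],[0.012,0.011,-0.063,0,-0.5,3,80],[0.025,0.02,-0.08,0,-0.5,3,80],[0.038,0.03,-0.096,0,-0.5,3,80],[0.0503,0.0385,-0.112,0,-0.5,3,80],[0.0503,0.0385,-0.112,0,-0.5,3,80],[0.0503,0.0385,-0.112,0,-0.5,3,80]]]'
python3 - <<'E'
from m import *
left([.5262,-.2769,.1317],n-Z,-s)
E
python3 -m jog '[[[0,0,0,0,0,0,255],[0,0,0,0,0,0,255],[0,0,0,0,0,0,255],[0,0,0,0,0,0,255],[0,0,0,0,0,0,255],[0,0,0,0,0,0,255]]]'
```

```text
clock: 22.52
eef_pos: [0.5257, -0.2743, 0.1348]
tool_rot: [-0.287, 0.878, 0.118, 0.365]
ft_force: [0.2, 0.1, 0.1]
grip_width: 0.0586
q [-0.873  0.432 -0.206  0.866  0.785 -1.478] TCP [ 0.5257 -0.2743  0.1348] F [0.2 0.1 0.1] w 0.0586
rot left deg [ 0.   0.2 -0.1] move [ 0.0005 -0.0026 -0.0031]
clock: 23.02
eef_pos: [0.5262, -0.2762, 0.1355]
tool_rot: [-0.287, 0.878, 0.117, 0.366]
ft_force: [-2.2, 1.1, 6.3]
grip_width: 0.0263
```

```bash
python3 -m jog '[[[0,0,0.01,0,0,0,255],[0,0,0.02,0,0,0,255],[0,0,0.04,0,0,0,255],[0,0,0.06,0,0,0,255],[0,0,0.08,0,0,0,255],[0,0,0.1,0,0,0,255],[0,0,0.115,0,0,0,255],[0,0,0.115,0,0,0,255],[0,0,0.115,0,0,0,255]]]'; python3 -m jog '[[[0,0.005,0,0,0,-7,255],[0,0.01,0,0,0,-14,255],[0,0.015,0,0,0,-21,255],[0,0.02,0,0,0,-28,255],[0,0.025,0,0,0,-35,255],[0,0.03,0,0,0,-42,255],[0,0.035,0,0,0,-49,255],[0,0.04,0,0,0,-56,255],[0,0.045,0,0,0,-63,255],[0,0.05,0,0,0,-70,255]]]';python3 -m jog '[[[0,0.005,0,0,0,-7,255],[0,0.01,0,0,0,-14,255],[0,0.015,0,0,0,-21,255],[0,0.02,0,0,0,-28,255],[0,0.025,0,0,0,-35,255],[0,0.03,0,0,0,-42,255],[0,0.03,0,0,0,-47.2,255],[0,0.03,0,0,0,-47.2,255]]]'
python3 - <<'E'
from m import *
x=np.array([-.1547,.988,0]);yb=np.array([.988,.1547,0])
left([.53,-.2,.25],-x-Z,yb)
E
```

```text
clock: 23.77
eef_pos: [0.5255, -0.276, 0.2491]
tool_rot: [-0.287, 0.878, 0.117, 0.364]
ft_force: [-0.8, 0.2, -2.5]
grip_width: 0.0263
clock: 24.6
eef_pos: [0.5226, -0.2243, 0.2455]
tool_rot: [0.271, 0.884, -0.113, 0.365]
ft_force: [0.3, -0.1, -3.8]
grip_width: 0.0267
clock: 25.27
eef_pos: [0.527, -0.1935, 0.2445]
tool_rot: [0.599, 0.703, -0.251, 0.288]
ft_force: [0.9, 0.2, -3.2]
grip_width: 0.0261
q [ 0.061  0.251 -0.151  1.083 -0.78   1.438] TCP [ 0.527  -0.1935  0.2445] F [ 0.9  0.2 -3.2] w 0.0261
rot left deg [-0.  -0.5 -0. ] move [ 0.003  -0.0065  0.0055]
```

```bash
python3 -m jog '[[[0,0,0,6.8,1.1,0,255],[0,0,0,13.6,2.1,0,255],[0,0.01,0,20.4,3.2,0,255],[0,0.03,0,27.2,4.3,0,255],[0.01,0.05,0,34,5.4,0,255],[0.015,0.07,0,40.8,6.4,0,255],[0.02,0.09,0,47.6,7.5,0,255],[0.025,0.11,0,54.4,8.6,0,255],[0.03,0.13,0,61.2,9.7,0,255],[0.0326,0.15,0,68,10.7,0,255]]]';python3 -m jog '[[[0,0.01,-0.01,6.8,1.1,0,255],[0,0.0166,-0.03,13.6,2.1,0,255],[0,0.0166,-0.06,20.4,3.2,0,255],[0,0.0166,-0.09,20.9,3.2,0,255],[0,0.0166,-0.13,20.9,3.2,0,255],[0,0.0166,-0.13,20.9,3.2,0,255],[0,0.0166,-0.13,20.9,3.2,0,255]]]'
python3 - <<'E'
from m import *
x=np.array([-.1547,.988,0]);yb=np.array([.988,.1547,0])
left([.5596,-.0269,.0346],x-Z,yb)
E
```

```text
clock: 26.1
eef_pos: [0.559, -0.0456, 0.2485]
tool_rot: [0.634, 0.745, 0.136, -0.156]
ft_force: [0.0, 1.0, -4.1]
grip_width: 0.0262
clock: 26.68
eef_pos: [0.5563, -0.0285, 0.1163]
tool_rot: [0.6, 0.702, 0.248, -0.292]
ft_force: [0.3, -0.5, -0.9]
grip_width: 0.0264
q [-0.403  0.755  0.292  1.599  0.642  0.845] TCP [ 0.5563 -0.0285  0.1163] F [ 0.3 -0.5 -0.9] w 0.0264
rot left deg [-0.  -0.1 -0.1] move [ 0.0033  0.0016 -0.0817]
```

Run:
```python
from m import *
w=bot.camera("wrist");cv2.imwrite("pics/w11.png",w)
for a,r,k in blobs(mask(w,(105,120,60),(130,255,255)),500)[:4]:print(a,np.round(r[0]),np.round(r[1]),round(r[2]),k[:,0,1].min(),k[:,0,1].max())
w0=cv2.imread("pics/w8.png")
for a,r,k in blobs(mask(w0,(5,150,120),(20,255,255)),500)[:4]:print(a,np.round(r[0]),np.round(r[1]),round(r[2]),k[:,0,1].min(),k[:,0,1].max())
for im in(w0,w):
    g=cv2.GaussianBlur(cv2.cvtColor(im,cv2.COLOR_BGR2GRAY)[:,268:272].mean(1).astype(np.float32)[:,None],(1,3),0).ravel();d=np.diff(g);i=np.argsort(-abs(d[:330]))[:8];print([(int(k),int(d[k])) for k in sorted(i)])
```

```text
5083.5 [228. 133.] [ 45. 129.] 3 70 197
5045.0 [335. 134.] [129.  45.] 87 70 197
1860.5 [281. 308.] [68. 29.] 0 293 322
1578.0 [362.  36.] [94. 20.] 60 0 77
5074.0 [227. 135.] [ 44. 131.] 3 71 200
5052.0 [333. 135.] [131.  45.] 87 71 199
1693.0 [281. 310.] [28. 64.] 90 296 324
[(62, 22), (63, 24), (81, -26), (82, -30), (83, -24), (164, 20), (165, 22), (325, 24)]
[(81, -31), (82, -29), (292, -36), (293, -38), (322, 29), (323, 41), (324, 26), (329, -31)]
```

View pics/w11.png

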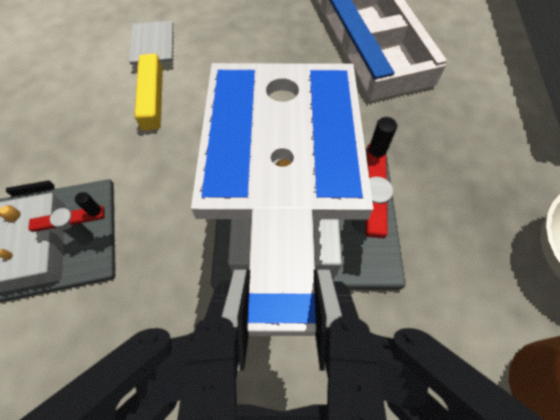

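Held as in the first grip: blue up, and the tongue end within 2 px of its earlier place. Lowering onto the pins.

```bash
python3 -m jog '[[[0.0033,0.0014,0,0,0,0,255],[0.0033,0.0014,-0.02,0,0,0,255],[0.0033,0.0014,-0.04,0,0,0,255],[0.0033,0.0014,-0.06,0,0,0,255],[0.0033,0.0014,-0.06,0,0,0,255],[0.0033,0.0014,-0.06,0,0,0,255]]]'
python3 - <<'E'
from m import *
x=np.array([-.1547,.988,0]);yb=np.array([.988,.1547,0])
left([.5596,-.0270,.0346],x-Z,yb)
E
```

```text
clock: 27.23
eef_pos: [0.5624, -0.0271, 0.0606]
tool_rot: [0.599, 0.704, 0.249, -0.289]
ft_force: [-0.2, 0.5, -2.2]
grip_width: 0.0266
q [-0.397  0.814  0.253  1.49   0.645  0.851] TCP [ 0.5624 -0.0271  0.0606] F [-0.2  0.5 -2.2] w 0.0266
rot left deg [ 0.1  0.3 -0.1] move [-0.0028  0.0001 -0.026 ]
```

```bash
python3 -m jog '[[[-0.0028,0,0,0,0.3,0,255],[-0.0028,0,0,0,0.3,0,255],[-0.0028,0,-0.004,0,0.3,0,255],[-0.0028,0,-0.008,0,0.3,0,255],[-0.0028,0,-0.008,0,0.3,0,255],[-0.0028,0,-0.008,0,0.3,0,255]]]'; python3 -m jog '[[[0,0,-0.002,0,0,0,255],[0,0,-0.004,0,0,0,255],[0,0,-0.006,0,0,0,255],[0,0,-0.006,0,0,0,255]]]'
python3 - <<'E'
from m import *
x=np.array([-.1547,.988,0]);yb=np.array([.988,.1547,0])
left([.5596,-.0270,.0346],x-Z,yb)
E
```

```text
clock: 27.73
eef_pos: [0.5585, -0.0273, 0.0502]
tool_rot: [0.601, 0.702, 0.247, -0.292]
ft_force: [-0.5, 0.3, -2.7]
grip_width: 0.0266
clock: 28.07
eef_pos: [0.5584, -0.0273, 0.0438]
tool_rot: [0.601, 0.702, 0.247, -0.292]
ft_force: [0.2, 0.3, -3.0]
grip_width: 0.0262
q [-0.399  0.832  0.237  1.464  0.642  0.851] TCP [ 0.5584 -0.0273  0.0438] F [ 0.2  0.3 -3. ] w 0.0262
rot left deg [ 0.1 -0.3 -0.1] move [ 0.0012  0.0003 -0.0092]
```

```bash
python3 -m jog '[[[0.001,0,-0.002,0,0,0,255],[0.001,0,-0.004,0,0,0,255],[0.001,0,-0.006,0,0,0,255],[0.001,0,-0.006,0,0,0,255]]]'; python3 -m jog '[[[0,0,-0.0015,0,0,0,255],[0,0,-0.003,0,0,0,255],[0,0,-0.0035,0,0,0,255],[0,0,-0.0035,0,0,0,255]]]'
```

```text
clock: 28.4
eef_pos: [0.5595, -0.0273, 0.038]
tool_rot: [0.601, 0.702, 0.247, -0.292]
ft_force: [0.5, 0.4, -2.0]
grip_width: 0.0263
clock: 28.73
eef_pos: [0.5596, -0.0273, 0.0352]
tool_rot: [0.601, 0.702, 0.247, -0.292]
ft_force: [0.1, -0.8, 0.1]
grip_width: 0.0262
```

```bash
python3 -m jog '[[[0,0,-0.001,0,0,0,255],[0,0,-0.002,0,0,0,255],[0,0,-0.002,0,0,0,255]]]'; python3 -m jog '[[[0,0,0.001,0,0,0,255],[0,0,0.001,0,0,0,150],[0,0,0.001,0,0,0,105],[0,0,0.001,0,0,0,105],[0,0,0.001,0,0,0,105],[0.002,-0.014,0.015,0,0,0,105],[0.0044,-0.028,0.0293,0,0,0,105],[0.008,-0.05,0.052,0,0,0,105],[0.013,-0.08,0.085,0,0,0,105],[0.013,-0.08,0.085,0,0,0,105]]]'
python3 - <<'E'
from m import *
m=bot.camera_model("wrist");w=bot.camera("wrist");cv2.imwrite("pics/w12.png",w)
for a,r,k in blobs(mask(w,(105,120,60),(130,255,255)),100)[:4]:
    b=ray(cv2.boxPoints(r),.052,m=m);print(a,np.round(r[0]),np.round(b.mean(0),4),np.round(b[:,:2],3).tolist())
t=bot.camera("top");cv2.imwrite("pics/t12.png",t)
for a,r,k in blobs(mask(t[180:260,250:340],(105,120,60),(130,255,255)),10):
    print("top",a,ray(np.array(r[0])+[250,180],.052)[0])
print("side",[ray(r[0],.052,"side")[0] for a,r,k in blobs(mask(bot.camera("side"),(105,120,60),(130,255,255)),20)][:8])
E
```

```text
clock: 28.98
eef_pos: [0.5597, -0.0274, 0.0333]
tool_rot: [0.601, 0.702, 0.247, -0.292]
ft_force: [-1.8, -0.6, 1.7]
grip_width: 0.0264
clock: 29.82
eef_pos: [0.5755, -0.1121, 0.1228]
tool_rot: [0.602, 0.703, 0.249, -0.287]
ft_force: [0.7, 0.8, 0.9]
grip_width: 0.0499
1918.5 [310. 115.] [0.5759 0.0478 0.052 ] [[0.558, 0.088], [0.581, 0.093], [0.592, 0.007], [0.572, 0.003]]
1916.0 [245. 115.] [0.522  0.0393 0.052 ] [[0.519, -0.004], [0.503, 0.081], [0.526, 0.083], [0.539, -0.002]]
488.0 [277. 216.] [ 0.5637 -0.0507  0.052 ] [[0.549, -0.048], [0.577, -0.043], [0.578, -0.054], [0.551, -0.058]]
385.5 [359.   9.] [0.6081 0.187  0.052 ] [[0.592, 0.198], [0.607, 0.214], [0.624, 0.176], [0.61, 0.161]]
top 162.5 [0.52128499 0.03924574 0.052     ]
top 160.0 [0.57451397 0.04738602 0.052     ]
top 18.5 [ 0.56181063 -0.05185885  0.052     ]
side [array([0.83354605, 0.35053256, 0.052     ]), array([0.56101377, 0.32334803, 0.052     ]), array([0.52086977, 0.0424176 , 0.052     ]), array([0.57394633, 0.05010131, 0.052     ]), array([ 0.26081267, -0.41961213,  0.052     ])]
```

Run:
```python
from m import *
s1=bot.camera("side");s0=cv2.imread("pics/side0.png");cv2.imwrite("pics/s12.png",s1)
t0=cv2.imread("pics/top0.png");t1=cv2.imread("pics/t12.png")
for nm,a,b,(y0,y1,x0,x1) in(("side",s0,s1,(185,245,255,312)),("top",t0,t1,(200,245,262,330))):
    for im,lo,hi in((a,(5,150,100),(20,255,255)),(b,(105,120,60),(130,255,255))):
        k=cv2.morphologyEx(mask(im[y0:y1,x0:x1],lo,hi),cv2.MORPH_CLOSE,np.ones((5,5)))
        print(nm,[(np.round(np.array(r[0])+[x0,y0],1),np.round(r[1],1)) for _,r,_ in blobs(k,12)])
w=cv2.imread("pics/w12.png")
print("brass",[(np.round(r[0]),a) for a,r,_ in blobs(mask(w[60:200,220:340],(10,80,60),(28,255,255)),8)])
```

```text
side [(array([282.1, 215.5]), array([29.4, 23.7])), (array([289.1, 190.9]), array([10. ,  2.8]))]
side [(array([291.7, 216.8]), array([ 8., 24.])), (array([272.3, 213.6]), array([ 7.8, 24.3])), (array([288.5, 190.7]), array([9.4, 2.8]))]
top [(array([287.9, 232. ]), array([ 6.1, 29.2])), (array([284.5, 214. ]), array([ 5.9, 28.9])), (array([318.7, 217.6]), array([8.9, 2.8]))]
top [(array([288. , 231.7]), array([ 6.6, 29.3])), (array([284.7, 213.6]), array([ 6.5, 29.1])), (array([318.9, 217. ]), array([8.5, 3.1]))]
brass [(array([57., 28.]), 195.5), (array([56., 72.]), 69.0)]
```

The plate shows the same pixels in the top and side views as at the start (within 1 px), now blue up, and both brass pins show through the holes. It is seated. Next is closing the clamp.

```bash
python3 -m jog '[[[0,0,0.02,-6.8,-1.1,0,200],[0,0,0.04,-13.6,-2.1,0,255],[0,0,0.06,-20.4,-3.2,0,255],[0,0,0.08,-27.2,-4.3,0,255],[0,0,0.08,-34,-5.4,0,255],[0,0,0.08,-40.8,-6.4,0,255],[0,0,0.08,-44.5,-7,0,255],[0,0,0.08,-44.5,-7,0,255]]]'; python3 -m jog '[[[0,0.02,0,0,0,7,255],[0,0.05,0,0,0,14,255],[0,0.08,0,0,0,21,255],[0,0.1,0,0,0,28,255],[0,0.12,0,0,0,35,255],[0,0.14,0,0,0,42,255],[0,0.16,0,0,0,49,255],[0.005,0.18,0,0,0,56,255],[0.01,0.19,0,0,0,63,255],[0.011,0.198,0,0,0,70,255]]]';python3 -m jog '[[[0,0,0,0,0,7,255],[0,0,-0.02,0,0,14,255],[0,0,-0.04,0,0,14,255],[0,0,-0.06,0,0,14,255],[0,0,-0.07,0,0,14,255],[0,0,-0.07,0,0,14,255]]]'
python3 - <<'E'
from m import *
left([.5867,.0863,.0765],-Z,[0,1,0])
im=bot.camera("top")
for k in(.076,.095):print(pix([[.5867,.0863,k]]))
m=mask(im[170:240,240:330],(172,100,40),(180,255,255));y,x=np.nonzero(m);print(len(x),x.mean()+240,y.mean()+170)
E
```

```text
clock: 30.68
eef_pos: [0.5714, -0.1026, 0.1977]
tool_rot: [0.648, 0.762, -0.002, -0.001]
ft_force: [0.0, 0.8, 0.3]
grip_width: -0.0001
clock: 31.52
eef_pos: [0.5831, 0.0919, 0.1956]
tool_rot: [0.094, 0.996, -0.001, -0.002]
ft_force: [0.5, 0.5, 0.4]
grip_width: -0.0001
clock: 32.02
eef_pos: [0.5806, 0.09, 0.1234]
tool_rot: [-0.025, 1.0, -0.002, -0.004]
ft_force: [-0.6, -0.5, -0.9]
grip_width: -0.0
q [ 0.155  0.47   0.097  1.206 -0.002  0.106] TCP [0.5806 0.09   0.1234] F [-0.6 -0.5 -0.9] w -0.0
rot left deg [ 0.2 -0.4 -2.8] move [ 0.0061 -0.0037 -0.0469]
[[270.8934481  208.85092753]]
[[270.603581   208.11930793]]
0 nan nan<stdin>:5: RuntimeWarning: Mean of empty slice.
  ret = ret.dtype.type(ret / rcount)
```

```bash
python3 -m jog '[[[0,-0.001,-0.02,0,0,0,255],[0,-0.001,-0.04,0,0,0,255],[0,-0.001,-0.047,0,0,0,255],[0,-0.001,-0.047,0,0,0,255]]]'; python3 -m jog '[[[0.0104,-0.0006,0,0,0,-5,255],[0.0148,0.001,0,0,0,-10,255],[0.0194,0.002,0,0,0,-17,255],[0.0241,0.0025,0,0,0,-24,255],[0.0288,0.0024,0,0,0,-31,255],[0.0334,0.0017,0,0,0,-38,255],[0.0379,0.0004,0,0,0,-45,255],[0.0423,-0.0014,0,0,0,-52,255],[0.0464,-0.0037,0,0,0,-59,255],[0.0464,-0.0037,0,0,0,-59,255]]]'; python3 -m jog '[[[0.0037,-0.0028,0,0,0,-7,255],[0.0072,-0.006,0,0,0,-14,255],[0.0097,-0.0091,0,0,0,-20,255],[0.0097,-0.0091,0,0,0,-20,255]]]'
python3 - <<'E'
from m import *
left([.6367,.0762,.0765],-Z,[.988,.155,0])
E
```

```text
clock: 32.4
eef_pos: [0.5825, 0.0894, 0.0797]
tool_rot: [-0.025, 1.0, -0.002, -0.001]
ft_force: [-1.2, -0.6, -0.3]
grip_width: -0.0004
clock: 33.23
eef_pos: [0.632, 0.0857, 0.083]
tool_rot: [0.472, 0.882, -0.001, 0.001]
ft_force: [0.6, 1.1, 0.5]
grip_width: -0.0003
clock: 33.57
eef_pos: [0.6408, 0.0765, 0.0823]
tool_rot: [0.617, 0.787, -0.001, 0.0]
ft_force: [0.3, -0.7, 0.3]
grip_width: -0.0
q [ 0.12   0.606  0.215  1.181 -0.002  1.449] TCP [0.6408 0.0765 0.0823] F [ 0.3 -0.7  0.3] w -0.0
rot left deg [ 0.1 -0.  -5. ] move [-0.0041 -0.0003 -0.0058]
```

```bash
python3 -m jog '[[[-0.002,-0.002,-0.004,0,0,0,255],[-0.002,-0.002,-0.004,0,0,0,255],[-0.002,0.002,0.03,0,0,0,255],[-0.002,0.002,0.06,0,0,0,255],[-0.002,0.01,0.1,0,0,0,255],[0,-0.04,0.13,0,0,0,200],[0,-0.08,0.13,0,0,0,100],[0,-0.12,0.13,0,0,0,0],[0,-0.16,0.13,0,0,0,0],[0,-0.2,0.13,0,0,0,0]]]'
python3 - <<'E'
from m import *
t=bot.camera("top");cv2.imwrite("pics/t13.png",t)
for im in(cv2.imread("pics/top0.png"),cv2.imread("pics/t5.png"),t):
    c=im[170:240,240:330];m=mask(c,(172,100,40),(180,255,255))|mask(c,(0,150,40),(3,255,255))
    y,x=np.nonzero(m);print(len(x),x.mean()+240,y.mean()+170,cv2.fitLine(np.c_[x,y].astype(np.float32),cv2.DIST_L2,0,.01,.01).ravel()[:2])
for a,r,k in blobs(mask(t,(22,120,90),(35,255,255)),50):
    b=ray(cv2.boxPoints(r),.022);print(np.round(r[0]),b.mean(0))
w=bot.camera_model("wrist")
E
```

```text
clock: 34.4
eef_pos: [0.6395, -0.1162, 0.2118]
tool_rot: [0.615, 0.788, -0.002, 0.0]
ft_force: [0.5, 0.4, -0.9]
grip_width: 0.0605
49 282.734693877551 203.08163265306123 [0.23918967 0.97097284]
50 284.52 200.96 [ 0.9989812 -0.0451293]
46 284.7608695652174 200.8913043478261 [ 0.9982491  -0.05914983]
[246. 278.] [0.39015819 0.16621714 0.022     ]
```

The clamp hasn't moved: the fingers passed over the post again at TCP z 0.083, whereas 0.076 had worked. Repeating lower, at about 0.070.

```bash
python3 -m jog '[[[0,0.02,0,0,0,7,255],[0,0.05,0,0,0,14,255],[-0.01,0.08,0,0,0,21,255],[-0.02,0.1,0,0,0,28,255],[-0.03,0.12,0,0,0,35,255],[-0.04,0.15,0,0,0,42,255],[-0.05,0.18,0,0,0,49,255],[-0.058,0.205,0,0,0,56,255],[-0.058,0.205,-0.03,0,0,63,255],[-0.058,0.205,-0.06,0,0,70,255]]]';python3 -m jog '[[[0,0,-0.02,0,0,6,255],[0,0,-0.04,0,0,6,255],[0,0,-0.06,0,0,6,255],[0,0,-0.06,0,0,6,255],[0,0,-0.06,0,0,6,255]]]'
python3 - <<'E'
from m import *
left([.5815,.089,.070],-Z,[0,1,0])
E
```

```text
clock: 35.28
eef_pos: [0.5828, 0.0927, 0.153]
tool_rot: [0.048, 0.999, -0.001, 0.004]
ft_force: [0.4, -0.4, -1.0]
grip_width: -0.0001
clock: 35.7
eef_pos: [0.5803, 0.0901, 0.09]
tool_rot: [0.001, 1.0, -0.002, -0.001]
ft_force: [-0.1, 1.1, 0.4]
grip_width: -0.0
q [ 0.156  0.491  0.039  1.121 -0.003  0.157] TCP [0.5803 0.0901 0.09  ] F [-0.1  1.1  0.4] w -0.0
rot left deg [ 0.2 -0.1  0.1] move [ 0.0012 -0.0011 -0.02  ]
```

```bash
python3 -m jog '[[[0.001,-0.001,-0.01,0,0,0,255],[0.001,-0.001,-0.02,0,0,0,255],[0.001,-0.001,-0.02,0,0,0,255],[0.001,-0.001,-0.02,0,0,0,255]]]'; python3 -m jog '[[[0.0104,-0.0006,-0.001,0,0,-5,255],[0.0148,0.001,-0.001,0,0,-10,255],[0.0194,0.002,-0.002,0,0,-17,255],[0.0241,0.0025,-0.002,0,0,-24,255],[0.0241,0.0025,-0.002,0,0,-24,255]]]';python3 -m jog '[[[0.0047,-0.0001,0,0,0,-7,255],[0.0093,-0.0008,0,0,0,-14,255],[0.0138,-0.0021,0,0,0,-21,255],[0.0182,-0.0039,0,0,0,-28,255],[0.0223,-0.0062,0,0,0,-35,255],[0.0223,-0.0062,0,0,0,-35,255]]]'; python3 -m jog '[[[0.0037,-0.0028,0,0,0,-7,255],[0.0072,-0.006,0,0,0,-14,255],[0.0097,-0.0091,0,0,0,-20,255],[0.0097,-0.0091,0,0,0,-20,255]]]'
python3 - <<'E'
from m import *
left([.6367,.0762,.070],-Z,[.988,.155,0])
E
```

```text
clock: 36.03
eef_pos: [0.5824, 0.0889, 0.0706]
tool_rot: [0.001, 1.0, -0.002, 0.0]
ft_force: [0.8, -0.7, -0.5]
grip_width: -0.0
clock: 36.45
eef_pos: [0.6075, 0.0918, 0.0694]
tool_rot: [0.21, 0.978, -0.002, 0.001]
ft_force: [-0.7, 0.1, 0.7]
grip_width: 0.0002
clock: 36.95
eef_pos: [0.6299, 0.0855, 0.0694]
tool_rot: [0.493, 0.87, -0.001, 0.0]
ft_force: [-0.1, 1.2, 0.7]
grip_width: 0.0
clock: 37.28
eef_pos: [0.639, 0.0768, 0.0693]
tool_rot: [0.636, 0.772, -0.001, -0.001]
ft_force: [-0.1, 2.8, 0.4]
grip_width: 0.0001
q [ 0.12   0.614  0.193  1.153 -0.     1.498] TCP [0.639  0.0768 0.0693] F [-0.1  2.8  0.4] w 0.0001
rot left deg [ 0.  -0.1 -2.1] move [-0.0023 -0.0006  0.0007]
```

```bash
python3 -m jog '[[[-0.001,-0.002,0,0,0,0,255],[-0.001,-0.004,0,0,0,0,255],[-0.001,-0.004,0,0,0,0,255]]]'; python3 -m jog '[[[0,0.006,0.0,0,0,0,255],[0,0.01,0.03,0,0,0,255],[0,0.01,0.07,0,0,0,255],[0,0.01,0.11,0,0,0,255],[-0.03,0.03,0.14,0,0,0,200],[-0.06,0.05,0.14,0,0,0,140],[-0.1,0.07,0.14,0,0,0,140],[-0.13,0.09,0.14,0,0,0,140],[-0.16,0.09,0.14,0,0,0,140],[-0.19,0.09,0.14,0,0,0,140]]]'
python3 - <<'E'
from m import *
left([.39,.166,.1],-Z,[.97,.24,0])
t=bot.camera("top");cv2.imwrite("pics/t14.png",t)
for im in(cv2.imread("pics/top0.png"),t):
    c=im[170:240,240:330];m=mask(c,(172,100,40),(180,255,255))|mask(c,(0,150,40),(3,255,255))
    y,x=np.nonzero(m);print(len(x),x.mean()+240,y.mean()+170,cv2.fitLine(np.c_[x,y].astype(np.float32),cv2.DIST_L2,0,.01,.01).ravel()[:2])
for a,r,k in blobs(mask(t,(22,120,90),(35,255,255)),50):
    b=ray(cv2.boxPoints(r),.022);print(np.round(r[0]),b.mean(0))
E
```

```text
clock: 37.53
eef_pos: [0.6388, 0.0764, 0.0695]
tool_rot: [0.634, 0.774, 0.002, -0.002]
ft_force: [2.0, 10.4, 0.1]
grip_width: 0.0001
clock: 38.37
eef_pos: [0.446, 0.1624, 0.209]
tool_rot: [0.635, 0.773, -0.002, 0.0]
ft_force: [-0.3, 0.4, 0.5]
grip_width: 0.0383
q [ 0.351  0.195 -0.066  1.312 -0.003  1.726] TCP [0.446  0.1624 0.209 ] F [-0.3  0.4  0.5] w 0.0383
rot left deg [ 0.2 -0.1  2.7] move [-0.056   0.0036 -0.109 ]
49 282.734693877551 203.08163265306123 [0.23918967 0.97097284]
50 282.78 203.54 [0.18588229 0.982572  ]
[387. 199.] [ 0.61319615 -0.25927848  0.022     ]
```

The clamp is locked again (10 N at the stop, arm line as at the start). Scraper1 has been knocked to about (0.613,-0.259). Scraper0 goes first: turn the tool so that both the pick and the insertion stay in range.

```bash
for i in 1 2; do :; done; python3 -m jog '[[[0,0,0.02,0,0,7,105],[0,0,0.04,0,0,14,105],[0,0,0.04,0,0,21,105],[0,0,0.04,0,0,28,105],[0,0,0.04,0,0,35,105],[0,0,0.04,0,0,42,105],[0,0,0.04,0,0,49,105],[0,0,0.04,0,0,56,105],[0,0,0.04,0,0,63,105],[0,0,0.04,0,0,70,105]]]'>/dev/null;python3 -m jog '[[[0,0,0,0,0,7,105],[0,0,0,0,0,14,105],[0,0,0,0,0,21,105],[0,0,0,0,0,28,105],[0,0,0,0,0,35,105],[0,0,0,0,0,42,105],[0,0,0,0,0,49,105],[0,0,0,0,0,56,105],[0,0,0,0,0,63,105],[0,0,0,0,0,70,105]]]'>/dev/null;python3 -m jog '[[[0,0.01,0,0,0,7,105],[-0.02,0.02,0,0,0,14,105],[-0.04,0.03,0,0,0,21,105],[-0.05,0.04,0,0,0,28,105],[-0.05,0.05,0,0,0,35,105],[-0.05,0.06,0,0,0,42,105],[-0.05,0.07,0,0,0,43,105],[-0.05,0.07,0,0,0,43,105]]]'
cat > find.py <<'E'
from m import *
def scrapers(name="wrist",amin=80):
    mm=bot.camera_model(name);im=bot.camera(name)
    for a,r,k in blobs(mask(im,(22,120,70),(35,255,255)),amin):
        b=ray(k[:,0],.022,m=mm)[:,:2].astype(np.float32);(c,d,an)=cv2.minAreaRect(b*1000)
        an=an if d[0]>d[1] else an+90
        print(name,a,np.round(r[0]),"centre",np.round(np.array(c)/1000,4),"dims",np.round(d,1),"axis deg",round(an,1))
    return im,mm
E
python3 - <<'E'
from find import *
left([.3935,.1645,.1],-Z,[-.963,-.269,0])
im,mm=scrapers();cv2.imwrite("pics/w15.png",im)
scrapers("top");scrapers("side")
for a,r,k in blobs(mask(im,(105,120,60),(130,255,255)),200):print("blue",np.round(ray(cv2.boxPoints(r),.03,m=mm)[:,:2],4).tolist())
E
```

```text
clock: 40.75
eef_pos: [0.3981, 0.2332, 0.249]
tool_rot: [0.788, -0.616, 0.001, -0.002]
ft_force: [-0.5, -0.6, -0.2]
grip_width: 0.0502
q [ 0.53   0.147 -0.021  1.398  0.    -1.285] TCP [0.3981 0.2332 0.249 ] F [-0.5 -0.6 -0.2] w 0.0502
rot left deg [-0.1  0.2  1.7] move [-0.0046 -0.0687 -0.149 ]
wrist 1649.5 [304. 108.] centre [0.3919 0.168 ] dims [20.7 82.6] axis deg 105.6
top 152.5 [387. 199.] centre [ 0.613  -0.2593] dims [19.5 82.4] axis deg 94.9
top 142.0 [246. 278.] centre [0.3907 0.166 ] dims [18.5 82.7] axis deg 106.0
side 207.5 [324. 276.] centre [0.3897 0.1725] dims [19.5 88. ] axis deg 106.1
side 101.0 [295. 153.] centre [ 0.6114 -0.2524] dims [22.4 91.7] axis deg 95.4
blue [[0.6266, 0.2116], [0.609, 0.2005], [0.5151, 0.3902], [0.5353, 0.4048]]
```

```bash
python3 -m jog '[[[-0.003,-0.03,-0.03,0,0,1.7,105],[-0.006,-0.066,-0.06,0,0,1.7,105],[-0.006,-0.066,-0.1,0,0,1.7,105],[-0.006,-0.066,-0.14,0,0,1.7,105],[-0.006,-0.066,-0.17,0,0,1.7,105],[-0.006,-0.066,-0.2,0,0,1.7,105],[-0.006,-0.066,-0.2,0,0,1.7,105]]]'
python3 - <<'E'
from find import *
left([.392,.167,.012],-Z,[-.963,-.269,0])
E
```

```text
clock: 41.48
eef_pos: [0.3872, 0.1633, 0.0441]
tool_rot: [0.796, -0.606, -0.002, 0.003]
ft_force: [-1.7, -0.6, -0.9]
grip_width: 0.0502
q [ 3.980e-01  2.540e-01 -4.660e-01  8.590e-01  1.000e-03 -1.442e+00] TCP [0.3872 0.1633 0.0441] F [-1.7 -0.6 -0.9] w 0.0502
rot left deg [ 0.1 -0.4  0.2] move [ 0.0048  0.0037 -0.0321]
```

```bash
python3 -m jog '[[[0.004,0.004,-0.015,0,0,0,105],[0.004,0.004,-0.026,0,0,0,105],[0.004,0.004,-0.032,0,0,0,105],[0.004,0.004,-0.032,0,0,0,105]]]'; python3 -m jog '[[[0,0,0,0,0,0,255],[0,0,0,0,0,0,255],[0,0,0,0,0,0,255],[0,0,0,0,0,0,255],[0,0,0,0,0,0,255],[0,0,0,0,0,0,255]]]'
python3 - <<'E'
from find import *
left([.392,.167,.012],-Z,[-.963,-.269,0])
E
```

```text
clock: 41.82
eef_pos: [0.3957, 0.1698, 0.017]
tool_rot: [0.796, -0.605, 0.0, -0.001]
ft_force: [-0.4, -0.8, -1.4]
grip_width: 0.0501
clock: 42.32
eef_pos: [0.396, 0.1703, 0.0172]
tool_rot: [0.796, -0.605, 0.0, -0.002]
ft_force: [-0.3, 0.3, -0.3]
grip_width: -0.0002
q [ 4.050e-01  3.040e-01 -4.840e-01  7.780e-01  1.000e-03 -1.437e+00] TCP [0.396  0.1703 0.0172] F [-0.3  0.3 -0.3] w -0.0002
rot left deg [-0.2  0.2  0.1] move [-0.004  -0.0033 -0.0052]
```

The jaws shut above the handle, so the real fingertips stand more than 5 mm behind the TCP. That fits the earlier misses. I'll lift, open and go deeper, with the force watched.

```bash
python3 -m jog '[[[0,0,0.012,0,0,0,200],[-0.004,-0.0033,0.025,0,0,0,105],[-0.004,-0.0033,0.025,0,0,0,105],[-0.004,-0.0033,0.025,0,0,0,105],[-0.004,-0.0033,0.01,0,0,0,105],[-0.004,-0.0033,-0.004,0,0,0,105],[-0.004,-0.0033,-0.014,0,0,0,105],[-0.004,-0.0033,-0.019,0,0,0,105],[-0.004,-0.0033,-0.019,0,0,0,105],[-0.004,-0.0033,-0.019,0,0,0,105]]]'; python3 -m jog '[[[0,0,0,0,0,0,180],[0,0,0,0,0,0,255],[0,0,0,0,0,0,255],[0,0,0,0,0,0,255],[0,0,0,0,0,0,255],[0,0,0,0,0,0,255]]]'
```

```text
clock: 43.15
eef_pos: [0.3916, 0.1668, -0.0025]
tool_rot: [0.796, -0.605, -0.0, -0.001]
ft_force: [0.2, -0.3, -1.0]
grip_width: 0.0503
clock: 43.65
eef_pos: [0.3925, 0.1672, -0.0013]
tool_rot: [0.796, -0.605, 0.001, -0.003]
ft_force: [-1.5, -1.2, 6.2]
grip_width: 0.0181
```

```bash
python3 -m jog '[[[0,0,0.02,0,0,0,255],[0,0,0.04,0,0,0,255],[0,0,0.06,0,0,0,255],[0,0.02,0.06,0,0,-7,255],[0,0.04,0.06,0,0,-14,255],[0,0.06,0.06,0,0,-21,255],[0,0.08,0.06,0,0,-28,255],[0.01,0.1,0.06,0,0,-35,255],[0.01,0.12,0.06,0,0,-42,255],[0.02,0.138,0.06,0,0,-49,255]]]'; python3 -m jog '[[[0,0,0,0,0,-7,255],[0,0,0,0,0,-14,255],[0,0,0,0,0,-21,255],[0,0,0,0,0,-28,255],[0,0,0,0,0,-31.6,255],[0,0,0,0,0,-31.6,255],[0,0,0,0,0,-31.6,255]]]'
python3 - <<'E'
from find import *
left([.4143,.3054,.0025],-Z,[-.423,.906,0])
im,mm=scrapers();cv2.imwrite("pics/w16.png",im)
scrapers("top")
for a,r,k in blobs(mask(im,(105,120,60),(130,255,255)),200):
    b=ray(k[:,0],.03,m=mm)[:,:2].astype(np.float32);c,d,an=cv2.minAreaRect(b*1000);print("blue",np.round(c,1),np.round(d,1),an)
E
```

```text
clock: 44.48
eef_pos: [0.4105, 0.3057, 0.0576]
tool_rot: [-0.471, 0.882, -0.001, 0.001]
ft_force: [-0.8, -0.4, 0.2]
grip_width: 0.0176
clock: 45.07
eef_pos: [0.4117, 0.3048, 0.0577]
tool_rot: [-0.217, 0.976, -0.001, 0.001]
ft_force: [-0.0, 0.1, -1.4]
grip_width: 0.0183
q [ 0.639  0.388 -0.222  0.96  -0.004  0.203] TCP [0.4117 0.3048 0.0577] F [-0.   0.1 -1.4] w 0.0183
rot left deg [ 0.1  0.2 -0. ] move [ 0.0026  0.0006 -0.0552]
wrist 8160.0 [280. 282.] centre [0.4407 0.3184] dims [123.3  28.2] axis deg 25.2
top 152.5 [387. 199.] centre [ 0.6129 -0.2593] dims [19.8 82.4] axis deg 94.9
```

```bash
python3 - <<'E'
from find import *
m=bot.camera_model("wrist");im=cv2.imread("pics/w16.png")
print(pix([[.5715,.3018,.03],[.6178,.206,.03],[.5252,.3975,.03],[.542,.365,.03]],m=m).round())
for a,r,k in blobs(mask(im,(100,80,40),(135,255,255)),20):print(a,np.round(r[0]),np.round(cv2.boxPoints(r)).tolist())
g=mask(im,(22,120,70),(35,255,255));ys,xs=np.nonzero(g);print("handle top rows",ys.min(),xs[ys<ys.min()+5].mean())
# blade edges: gray bright columns above the handle
for r in(ys.min()-40,ys.min()-25,ys.min()-12):
    l=cv2.GaussianBlur(im[r:r+3].mean((0,2)).astype(np.float32)[None],(5,1),0).ravel();d=np.diff(l);print(r,[(int(k),int(d[k])) for k in sorted(np.argsort(-abs(d[150:420]))[:8]+150)])
E
python3 -m jog '[[[0.0026,0.0006,-0.02,0,0,0,255],[0.0026,0.0006,-0.04,0,0,0,255],[0.0026,0.0006,-0.053,0,0,0,255],[0.0026,0.0006,-0.055,0,0,0,255],[0.0026,0.0006,-0.055,0,0,0,255]]]'
```

```text
[[177. 442.]
 [ 19. 443.]
 [335. 441.]
 [281. 442.]]
handle top rows 190 281.39195979899495
150 [(301, 19), (302, 23), (303, 17), (310, -18), (311, -21), (343, 19), (344, 24), (345, 19)]
165 [(340, 2), (341, 6), (342, 15), (343, 23), (344, 23), (345, 15), (346, 7), (347, 2)]
178 [(338, 6), (339, 14), (340, 22), (341, 24), (342, 17), (343, 8), (344, 2), (402, -1)]
clock: 45.58
eef_pos: [0.4136, 0.3048, 0.002]
tool_rot: [-0.216, 0.976, -0.002, 0.0]
ft_force: [-0.1, 0.8, -2.0]
grip_width: 0.0177
```

```bash
python3 -m jog '[[[0.009,0.0042,0,0,0,0,255],[0.018,0.0084,0,0,0,0,255],[0.027,0.0126,0,0,0,0,255],[0.036,0.0168,0,0,0,0,255],[0.045,0.021,0,0,0,0,255],[0.045,0.021,0,0,0,0,255]]]'; python3 -m jog '[[[0.008,0.0037,0,0,0,0,255],[0.016,0.0075,0,0,0,0,255],[0.024,0.0112,0,0,0,0,255],[0.032,0.015,0,0,0,0,255],[0.032,0.015,0,0,0,0,255]]]'
```

```text
clock: 46.08
eef_pos: [0.4624, 0.3282, 0.0046]
tool_rot: [-0.216, 0.976, -0.0, 0.004]
ft_force: [0.0, 0.3, -1.0]
grip_width: 0.0177
clock: 46.5
eef_pos: [0.4931, 0.3425, 0.0041]
tool_rot: [-0.216, 0.976, -0.001, 0.003]
ft_force: [0.2, -0.1, -0.0]
grip_width: 0.0178
```

No resistance so far. On to the end wall in small steps.

```bash
python3 -m jog '[[[0.0036,0.0017,0,0,0,0,255],[0.0064,0.003,0,0,0,0,255],[0.0064,0.003,0,0,0,0,255]]]'; python3 -m jog '[[[0.0027,0.0013,0,0,0,0,255],[0.0045,0.0021,0,0,0,0,255],[0.0045,0.0021,0,0,0,0,255]]]'
```

```text
clock: 46.75
eef_pos: [0.4941, 0.3426, 0.0022]
tool_rot: [-0.216, 0.976, -0.002, -0.003]
ft_force: [-6.5, -2.3, 1.9]
grip_width: 0.0174
clock: 47.0
eef_pos: [0.4942, 0.3425, 0.0014]
tool_rot: [-0.216, 0.976, -0.004, -0.007]
ft_force: [-14.4, -6.9, 7.9]
grip_width: 0.0174
```

```bash
python3 -m jog '[[[-0.004,-0.002,-0.002,0,0,0,255],[-0.004,-0.002,-0.005,0,0,0,255],[-0.004,-0.002,-0.005,0,0,0,170],[-0.004,-0.002,-0.005,0,0,0,130],[-0.004,-0.002,-0.005,0,0,0,130],[-0.004,-0.002,0.02,0,0,0,130],[-0.004,-0.002,0.05,0,0,0,130],[-0.004,-0.002,0.09,0,0,0,130],[-0.004,-0.002,0.13,0,0,0,130],[-0.004,-0.002,0.17,0,0,0,130]]]'; python3 -m jog '[[[-0.03,-0.02,0.02,0,0,0,130],[-0.06,-0.05,0.04,0,0,0,130],[-0.08,-0.08,0.06,0,0,0,105],[-0.1,-0.12,0.06,0,0,0,105],[-0.1,-0.16,0.06,0,0,0,105],[-0.1,-0.2,0.06,0,0,0,105],[-0.1,-0.24,0.06,0,0,0,105],[-0.1,-0.28,0.06,0,0,0,105],[-0.1,-0.32,0.06,0,0,0,105],[-0.1,-0.36,0.06,0,0,0,105]]]'
python3 - <<'E'
from find import *
o=bot.get_obs();print(o["eef_pos"],o["joint_pos"].round(3))
im,_=scrapers("top");scrapers("side");cv2.imwrite("pics/t17.png",im)
for a,r,k in blobs(mask(im,(105,120,60),(130,255,255)),200):
    b=ray(k[:,0],.03)[:,:2].astype(np.float32);print("blue",[np.round(q,1) for q in cv2.minAreaRect(b*1000)])
E
```

```text
clock: 47.83
eef_pos: [0.4984, 0.3445, 0.1746]
tool_rot: [-0.216, 0.976, -0.001, 0.001]
ft_force: [1.1, 0.4, 0.0]
grip_width: 0.0418
clock: 48.67
eef_pos: [0.3984, -0.0173, 0.2335]
tool_rot: [-0.216, 0.976, -0.002, 0.002]
ft_force: [1.1, -0.1, 0.3]
grip_width: 0.05
[ 0.39841764 -0.01726958  0.23352779] [-0.042  0.026 -0.195  1.344 -0.002 -0.477]
top 151.5 [387. 199.] centre [ 0.613  -0.2593] dims [19.5 82.4] axis deg 94.9
top 148.0 [187. 244.] centre [0.4947 0.3405] dims [81.6 19.8] axis deg 26.1
side 375.5 [258. 323.] centre [0.4916 0.349 ] dims [81.9 28.6] axis deg 25.2
side 100.0 [295. 153.] centre [ 0.6117 -0.2523] dims [22.1 91.7] axis deg 95.6
blue [array([804.7, 400.2]), array([ 13. , 389.6]), np.float64(5.7)]
blue [array([571.7, 300.9]), array([ 18.2, 208.4]), np.float64(25.7)]
```

Scraper0 is in: the handle is at (0.495,0.341) and the tip about 50 mm past the bar, stopped by the end wall. Now scraper1.

```bash
python3 -m jog '[[[0.02,-0.02,0.01,0,0,7,105],[0.05,-0.04,0.01,0,0,14,105],[0.08,-0.06,0.01,0,0,21,105],[0.11,-0.08,0.01,0,0,28,105],[0.13,-0.1,0.01,0,0,35,105],[0.15,-0.12,0.01,0,0,42,105],[0.17,-0.14,0.01,0,0,49,105],[0.19,-0.16,0.01,0,0,56,105],[0.2,-0.18,0.01,0,0,63,105],[0.214,-0.19,0.01,0,0,69.9,105]]]';python3 -m jog '[[[0,0,0,0,0,0,105],[0,0,0,0,0,0,105]]]'
python3 - <<'E'
from find import *
left([.613,-.259,.05],-Z,[np.cos(np.radians(184.9)),np.sin(np.radians(184.9)),0])
im,_=scrapers();cv2.imwrite("pics/w18.png",im)
E
```

```text
clock: 49.6
eef_pos: [0.6134, -0.2068, 0.2423]
tool_rot: [0.738, -0.675, 0.001, -0.002]
ft_force: [0.8, 0.1, 0.5]
grip_width: 0.0501
clock: 49.77
eef_pos: [0.6129, -0.2049, 0.2418]
tool_rot: [0.736, -0.677, -0.0, -0.002]
ft_force: [-0.5, 1.1, -0.1]
grip_width: 0.0503
q [-0.324  0.542  0.523  1.551  0.003 -1.977] TCP [ 0.6129 -0.2049  0.2418] F [-0.5  1.1 -0.1] w 0.0503
rot left deg [-0.2  0.1  0.2] move [ 1.000e-04 -5.410e-02 -1.918e-01]
wrist 1635.0 [285. 116.] centre [ 0.6153 -0.2595] dims [20.5 82.7] axis deg 95.4
```

```bash
python3 -m jog '[[[0.0015,-0.03,-0.03,0,0,0.4,105],[0.0015,-0.0545,-0.06,0,0,0.4,105],[0.0015,-0.0545,-0.1,0,0,0.4,105],[0.0015,-0.0545,-0.14,0,0,0.4,105],[0.0015,-0.0545,-0.18,0,0,0.4,105],[0.0015,-0.0545,-0.2,0,0,0.4,105],[0.0015,-0.0545,-0.2,0,0,0.4,105],[0.0015,-0.0545,-0.2,0,0,0.4,105]]]'
python3 - <<'E'
from find import *
left([.6145,-.2594,-.002],-Z,[np.cos(np.radians(185.2)),np.sin(np.radians(185.2)),0])
E
```

```text
clock: 50.48
eef_pos: [0.6128, -0.2583, 0.0425]
tool_rot: [0.739, -0.674, -0.001, -0.001]
ft_force: [-0.8, 0.6, -0.1]
grip_width: 0.0503
q [-0.401  0.676  0.231  1.127  0.003 -2.063] TCP [ 0.6128 -0.2583  0.0425] F [-0.8  0.6 -0.1] w 0.0503
rot left deg [-0.2  0.  -0. ] move [ 0.0017 -0.0011 -0.0445]
```

```bash
python3 -m jog '[[[0.0017,-0.001,-0.015,0,0,0,105],[0.0017,-0.001,-0.03,0,0,0,105],[0.0017,-0.001,-0.04,0,0,0,105],[0.0017,-0.001,-0.0445,0,0,0,105],[0.0017,-0.001,-0.0445,0,0,0,105]]]'; python3 -m jog '[[[0,0,0,0,0,0,180],[0,0,0,0,0,0,255],[0,0,0,0,0,0,255],[0,0,0,0,0,0,255],[0,0,0,0,0,0,255],[0,0,0,0,0,0,255]]]'
```

```text
clock: 50.9
eef_pos: [0.6158, -0.2607, -0.0009]
tool_rot: [0.739, -0.674, 0.001, -0.002]
ft_force: [-0.7, 0.2, -0.2]
grip_width: 0.0501
clock: 51.4
eef_pos: [0.6166, -0.2614, 0.0002]
tool_rot: [0.739, -0.674, 0.002, -0.002]
ft_force: [-0.9, 0.4, 5.5]
grip_width: 0.0178
```

```bash
python3 -m jog '[[[0,0,0.03,0,0,0,255],[0,0,0.06,0,0,0,255],[0,0,0.1,0,0,0,255],[0,0,0.14,0,0,0,255],[-0.01,0.02,0.17,0,0,-7,255],[-0.03,0.05,0.19,0,0,-14,255],[-0.05,0.09,0.19,0,0,-21,255],[-0.07,0.13,0.19,0,0,-28,255],[-0.09,0.17,0.19,0,0,-35,255],[-0.11,0.21,0.19,0,0,-42,255]]]'; python3 -m jog '[[[-0.01,0.04,0,0,0,-7,255],[-0.02,0.08,0,0,0,-14,255],[-0.03,0.12,0,0,0,-21,255],[-0.04,0.16,0,0,0,-27.7,255],[-0.05,0.2,0,0,0,-27.7,255],[-0.06,0.24,0,0,0,-27.7,255],[-0.062,0.28,0,0,0,-27.7,255],[-0.062,0.291,0,0,0,-27.7,255],[-0.062,0.291,0,0,0,-27.7,255],[-0.062,0.291,0,0,0,-27.7,255]]]'
python3 - <<'E'
from find import *
a=np.radians(115.5);left([.4447,.2397,.06],-Z,[np.cos(a),np.sin(a),0])
E
```

```text
clock: 52.23
eef_pos: [0.51, -0.0612, 0.1884]
tool_rot: [-0.446, 0.895, -0.001, 0.002]
ft_force: [-0.0, 0.7, -1.0]
grip_width: 0.0174
clock: 53.07
eef_pos: [0.4489, 0.2296, 0.1881]
tool_rot: [-0.224, 0.975, -0.002, 0.001]
ft_force: [0.1, -1.3, -1.2]
grip_width: 0.0174
q [ 0.475  0.261 -0.037  1.272 -0.004  0.024] TCP [0.4489 0.2296 0.1881] F [ 0.1 -1.3 -1.2] w 0.0174
rot left deg [ 0.2  0.2 -0.4] move [-0.0042  0.0101 -0.1281]
```

```bash
python3 -m jog '[[[-0.0042,0.0101,-0.03,0,0,-0.4,255],[-0.0042,0.0101,-0.07,0,0,-0.4,255],[-0.0042,0.0101,-0.11,0,0,-0.4,255],[-0.0042,0.0101,-0.14,0,0,-0.4,255],[-0.0042,0.0101,-0.14,0,0,-0.4,255],[-0.0042,0.0101,-0.14,0,0,-0.4,255]]]'
python3 - <<'E'
from find import *
a=np.radians(115.5);left([.4447,.2397,.0035],-Z,[np.cos(a),np.sin(a),0])
E
```

```text
clock: 53.57
eef_pos: [0.4439, 0.2364, 0.0473]
tool_rot: [-0.218, 0.976, -0.002, -0.001]
ft_force: [0.2, -0.2, -0.5]
grip_width: 0.0177
q [ 0.492  0.387 -0.255  0.932 -0.004  0.053] TCP [0.4439 0.2364 0.0473] F [ 0.2 -0.2 -0.5] w 0.0177
rot left deg [ 0.3 -0.1  0.3] move [ 0.0008  0.0033 -0.0438]
```

```bash
python3 -m jog '[[[0.0008,0.0033,-0.015,0.3,0,0.3,255],[0.0008,0.0033,-0.03,0.3,0,0.3,255],[0.0008,0.0033,-0.04,0.3,0,0.3,255],[0.0008,0.0033,-0.0438,0.3,0,0.3,255],[0.0008,0.0033,-0.0438,0.3,0,0.3,255]]]'
python3 - <<'E'
from find import *
a=np.radians(115.5);left([.4447,.2397,.0035],-Z,[np.cos(a),np.sin(a),0])
E
python3 -m jog '[[[0.009,0.0043,0,0,0,0,255],[0.018,0.0086,0,0,0,0,255],[0.027,0.0129,0,0,0,0,255],[0.036,0.0172,0,0,0,0,255],[0.045,0.0215,0,0,0,0,255],[0.045,0.0215,0,0,0,0,255]]]'; python3 -m jog '[[[0.008,0.0038,0,0,0,0,255],[0.016,0.0077,0,0,0,0,255],[0.024,0.0115,0,0,0,0,255],[0.028,0.0135,0,0,0,0,255],[0.028,0.0135,0,0,0,0,255]]]'
```

```text
clock: 53.98
eef_pos: [0.4466, 0.2417, 0.0053]
tool_rot: [-0.221, 0.975, 0.001, 0.002]
ft_force: [0.0, -0.5, -0.8]
grip_width: 0.0178
q [ 0.495  0.444 -0.298  0.824  0.001  0.05 ] TCP [0.4466 0.2417 0.0053] F [ 0.  -0.5 -0.8] w 0.0178
rot left deg [-0.2  0.2 -0. ] move [-0.0019 -0.002  -0.0018]
clock: 54.48
eef_pos: [0.4943, 0.2648, 0.0066]
tool_rot: [-0.221, 0.975, 0.002, 0.004]
ft_force: [0.9, 0.3, -0.9]
grip_width: 0.0176
clock: 54.9
eef_pos: [0.5202, 0.2773, 0.0056]
tool_rot: [-0.221, 0.975, 0.001, 0.003]
ft_force: [0.0, 1.1, -0.6]
grip_width: 0.0175
```

```bash
python3 -m jog '[[[0.0036,0.0017,-0.001,0,0,0,255],[0.0064,0.003,-0.002,0,0,0,255],[0.0064,0.003,-0.002,0,0,0,255]]]'; python3 -m jog '[[[0.0027,0.0013,0,0,0,0,255],[0.0045,0.0021,0,0,0,0,255],[0.0045,0.0021,0,0,0,0,255]]]'
```

```text
clock: 55.15
eef_pos: [0.5237, 0.2789, 0.0021]
tool_rot: [-0.221, 0.975, 0.001, -0.0]
ft_force: [-2.6, -1.4, 1.5]
grip_width: 0.0175
clock: 55.4
eef_pos: [0.5237, 0.2789, 0.0011]
tool_rot: [-0.221, 0.975, -0.0, -0.005]
ft_force: [-12.2, -5.0, 4.7]
grip_width: 0.017
```

Stopped at the end wall, just as in the other slot. Release, go clear and check everything.

```bash
python3 -m jog '[[[-0.004,-0.002,-0.002,0,0,0,255],[-0.004,-0.002,-0.003,0,0,0,255],[-0.004,-0.002,-0.003,0,0,0,170],[-0.004,-0.002,-0.003,0,0,0,130],[-0.004,-0.002,-0.003,0,0,0,130],[-0.004,-0.002,0.02,0,0,0,130],[-0.004,-0.002,0.05,0,0,0,130],[-0.004,-0.002,0.09,0,0,0,130],[-0.004,-0.002,0.13,0,0,0,130],[-0.004,-0.002,0.17,0,0,0,130]]]'; python3 -m jog '[[[-0.03,-0.02,0.02,0,0,0,130],[-0.06,-0.05,0.04,0,0,0,130],[-0.08,-0.08,0.06,0,0,0,105],[-0.1,-0.12,0.06,0,0,0,105],[-0.1,-0.16,0.06,0,0,0,105],[-0.1,-0.2,0.06,0,0,0,105],[-0.1,-0.24,0.06,0,0,0,105],[-0.1,-0.28,0.06,0,0,0,105],[-0.1,-0.32,0.06,0,0,0,105],[-0.1,-0.36,0.06,0,0,0,105]]]'
python3 - <<'E'
from find import *
im,_=scrapers("top",40);s,_=scrapers("side",40);cv2.imwrite("pics/final_s.png",s)
t0=cv2.imread("pics/top0.png")
for nm,lo,hi,i in(("orange",(5,150,100),(20,255,255),t0),("blue",(105,120,60),(130,255,255),im)):
    k=cv2.morphologyEx(mask(i[200:245,262:330],lo,hi),cv2.MORPH_CLOSE,np.ones((5,5)));print(nm,[(np.round(np.array(r[0])+[262,200],1)) for _,r,_ in blobs(k,12)])
for i in(t0,im):
    c=i[170:240,240:330];m=mask(c,(172,100,40),(180,255,255))|mask(c,(0,150,40),(3,255,255));y,x=np.nonzero(m);print("clamp",x.mean()+240,y.mean()+170,cv2.fitLine(np.c_[x,y].astype(np.float32),cv2.DIST_L2,0,.01,.01).ravel()[:2])
d=cv2.absdiff(t0[120:175,260:335],im[120:175,260:335]);print("jar/bowl diff",d.mean(),d.max())
cv2.imwrite("pics/final.png",np.hstack([cv2.resize(im[110:300,150:350],None,fx=2,fy=2,interpolation=cv2.INTER_CUBIC),cv2.resize(s[170:360,190:390],None,fx=2,fy=2,interpolation=cv2.INTER_CUBIC)]))
E
```

```text
clock: 56.23
eef_pos: [0.5261, 0.28, 0.1744]
tool_rot: [-0.221, 0.975, 0.001, 0.002]
ft_force: [0.1, 1.7, 0.0]
grip_width: 0.0419
clock: 57.07
eef_pos: [0.4262, -0.0821, 0.2333]
tool_rot: [-0.221, 0.975, 0.001, 0.003]
ft_force: [1.5, 0.2, 0.1]
grip_width: 0.0505
top 147.0 [187. 244.] centre [0.4945 0.3411] dims [81.5 19.8] axis deg 25.2
top 145.5 [208. 233.] centre [0.5255 0.277 ] dims [83.1 18.5] axis deg 25.9
side 375.5 [258. 323.] centre [0.4916 0.349 ] dims [81.9 28.6] axis deg 25.2
side 339.0 [257. 296.] centre [0.5209 0.2863] dims [81.  30.3] axis deg 25.9
orange [array([287.9, 232. ]), array([284.5, 214. ]), array([318.7, 217.6])]
blue [array([288. , 231.7]), array([284.7, 213.6]), array([318.9, 217. ])]
clamp 282.734693877551 203.08163265306123 [0.23918967 0.97097284]
clamp 282.86 203.86 [0.19606115 0.98059165]
jar/bowl diff 1.5403636363636364 6
```

View pics/final.png

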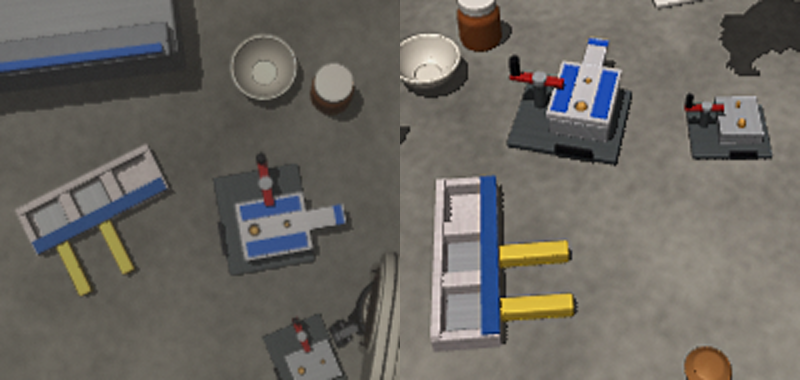

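The final picture shows the plate blue up with the clamp over it and both scrapers deep in their slots. The jar and bowl are unmoved. Handing in.

```bash
python3 -c "
from workcell import bot
print(bot.job_done(),bot.get_obs()['clock'])"
```

```text
the job is handed in; nothing more can be done
the job is handed in; nothing more can be done
```

I handed the job in at about 57 s. The grater is changed over to fine and both scrapers I found are in the holder.

**What I did:**
- Swung the clamp open to about 1.4 rad.
- Lifted the plate by its tongue, stood it in the white stand and regripped it from the other side.
- Seated it blue face up on the pins and pushed the clamp shut to its stop, with about 10 N against it.
- Slid the two scrapers blade first into separate slots until each met the end wall (about 12–16 N).

**Last checks:**
- **Plate:** in the top view the blue strips lie within 1 px of where the orange ones were at the start. Both pins show through the holes.
- **Clamp:** its line is about 2.5° from where it started, inside the 0.25 rad limit.
- **Scrapers:** both tips are about 50 mm past the blue bar. I had estimated 56 mm to the slot ends, so they disagree by about 6 mm, within the 15 mm allowed.
- **Jar and bowl:** unmoved in the top view.

**What went wrong on the way:**
- The real fingertips stand farther back than `bot.tip_extent` says. The first clamp opening, the first clamp closing, the first plate grip and the first scraper grip all missed because of it, and each was redone lower. The first plate grip also turned the plate about 3° on its pins before I gripped it properly.
- Scraper1 was knocked aside during the run, so I measured it again before picking it up.
- No third scraper showed in any view.

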